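Load the gauge test rig and wind up its gate with the crank

TASK

Stand every dial gauge upright in a pocket of the blue tray, one to a pocket, then slide the tray fully home into the test rig. Then fit the crank onto the square shaft on the rig's roof and wind it clockwise about three full turns until the yellow gate is fully up behind the tray, and finally lift the crank off and stand it back on its socket in the red dish. Leave the bin, screwdriver and jar where they are.

Things in the scene. Friction and masses are not known exactly. Their poses are not given: they have to be found in the camera images.
- rig_home (a point): On the rig's deck (28 mm above the table), where the centre of the tray's pockets lies when the tray is fully home, 2 mm short of the back wall. x points into the chamber along the slide, z up. Open apron: local x -358 to -134 mm. Roof and tall side walls: x -30 to +92 mm.
- rig: Fixed aluminium test rig, 450 x 190 mm: an open flat apron, then a chamber open to the apron, 162 mm wide and 84 mm high inside, under a clear roof (top 118 mm above the table). Low flared guides (16 mm high) beside the mouth. Origin at table height under the gate slot; x into the chamber.
- rig_gate (a point): Middle of the gate slot in the rig's deck, at deck height, 128 mm before rig_home along its -x. A yellow gate 8 mm thick and 150 mm wide is sunk here at the start and rises behind the tray as the screw is wound. When home, the tray's front edge is 10 mm past the slot's middle.
- gate (a joint): Rise of the yellow gate, m: 0 = sunk, top 2 mm below the deck; 0.024 = fully up after three turns, top 22 mm above the deck. Geared to the screw, 8 mm a turn; moves only with it.
- screw (a joint): Turn of the square shaft, rad; grows clockwise seen from above. 0 = gate down (starts at 0 to 1.5), 18.85 (three turns) = gate fully up, hard stop at 20.4. Takes about 0.2 N m; stays where it is left.
- shaft_top (a point): Centre of the top of the upright steel square drive shaft on the chamber roof, 167 mm above the table, 12 mm beyond rig_home along its x. 20 mm square, 32 mm tall, on a round dark collar (56 mm across, top 135 mm above the table); top 7 mm taper to 13 mm square. x, y axes are square to its flats and turn with it.
- tray_mid (a point): Loose blue tray on the apron, x pointing to the chamber. Point: centre of its four pockets, on their floor, 4 mm above the underside. Tray x -118 to +74 mm, 156 mm wide, walls 18 mm high. Pocket centres x +-40, y +-38 mm; each 60 (x) by 72 mm (y), 14 mm deep; ribs between: 20 mm wide between x rows, 4 mm between y rows. 0.35 kg.
- tray_fin (a point): Orange upright fin handle on the tray's front strip: 32 mm along the tray's x, 14 mm thick along y, 56 mm high. Point: 14 mm below its top, 96 mm before tray_mid along -x, 42 mm above the pocket floor. It stays outside the roof, open from above, when the tray is home.
- crank_boss (a point): Loose crank, 0.43 kg, standing on its socket in the red dish. Point: middle of its red square boss (28 mm square, 36 mm high), 66 mm above the socket's lower end. x along the arm to the knob, z up. The boss's sides are square to x and y, like the bore below. Fully fitted on the shaft this point is 201 mm above the table.
- crank: The crank; origin at the socket's lower end on its axis. Steel socket 46 mm square, 36 mm high; square bore 22.6 mm, 36 mm deep, open below, flats square to x and y: fits the shaft four ways. Aluminium arm 24 mm wide, z 36 to 46 mm, out to x 100 mm.
- knob_mid (a point): Middle of the crank's upright round orange winding knob: 26 mm in diameter, 48 mm high, 85 mm along x from the socket's axis, 74 mm above the socket's lower end. It spins freely on its pin.
- dish_in (a point): Fixed red dish for the crank, 130 x 100 mm (x, y), rim 14 mm high, walls 4 mm. Point: centre of its inner floor, 4 mm above the table. The crank's socket stands in it, the arm overhanging the rim.
- parts_bin: Bystander: red open bin 120 x 90 x 60 mm, beyond the dish. Origin: centre of its underside.
- driver: Bystander: screwdriver with a red handle, lying on the mat between the robot and the rig.
- jar: Bystander: jar 70 mm in diameter, 90 mm high, beyond the gauges. Origin: centre of its underside.
- gauge0_mid (a point): Dial gauge, 66 mm high, upright on an aluminium foot 50 (x) by 64 mm (y), 12 mm thick; absent in some starts. Round black case 54 mm in diameter, 30 mm thick along x, dial to +x, its centre 6 mm above this point, which is 33 mm above the underside. z up. 0.11 kg. Fits a pocket with its x along the tray's x, either way round.
- gauge1_mid (a point): Dial gauge, 66 mm high, upright on an aluminium foot 50 (x) by 64 mm (y), 12 mm thick; absent in some starts. Round black case 54 mm in diameter, 30 mm thick along x, dial to +x, its centre 6 mm above this point, which is 33 mm above the underside. z up. 0.11 kg. Fits a pocket with its x along the tray's x, either way round.
- gauge2_mid (a point): Dial gauge, 66 mm high, upright on an aluminium foot 50 (x) by 64 mm (y), 12 mm thick; absent in some starts. Round black case 54 mm in diameter, 30 mm thick along x, dial to +x, its centre 6 mm above this point, which is 33 mm above the underside. z up. 0.11 kg. Fits a pocket with its x along the tray's x, either way round.
- gauge3_mid (a point): Dial gauge, 66 mm high, upright on an aluminium foot 50 (x) by 64 mm (y), 12 mm thick; absent in some starts. Round black case 54 mm in diameter, 30 mm thick along x, dial to +x, its centre 6 mm above this point, which is 33 mm above the underside. z up. 0.11 kg. Fits a pocket with its x along the tray's x, either way round.
Things that resemble listed ones, but are neither listed nor needed, are in the scene too. Of the things that look like the part that bears tray_mid, the middle-sized one is meant.

How it is judged (in metres and radians):
On the way, in this order (a step that is already met when the one before it is completed fails the run):
1. every gauge stands upright in a pocket of the tray (x of gauge0_mid in the frame of tray_mid between -0.062 and 0.062 m and y of gauge0_mid in the frame of tray_mid between -0.064 and 0.064 m and z of gauge0_mid in the frame of tray_mid between 0.027 and 0.039 m and angle between each of gauge0_mid, gauge1_mid, gauge2_mid, gauge3_mid's own z axis and vertical below 0.12 rad and x of gauge1_mid in the frame of tray_mid between -0.062 and 0.062 m and y of gauge1_mid in the frame of tray_mid between -0.064 and 0.064 m and z of gauge1_mid in the frame of tray_mid between 0.027 and 0.039 m and x of gauge2_mid in the frame of tray_mid between -0.062 and 0.062 m and y of gauge2_mid in the frame of tray_mid between -0.064 and 0.064 m and z of gauge2_mid in the frame of tray_mid between 0.027 and 0.039 m and x of gauge3_mid in the frame of tray_mid between -0.062 and 0.062 m and y of gauge3_mid in the frame of tray_mid between -0.064 and 0.064 m and z of gauge3_mid in the frame of tray_mid between 0.027 and 0.039 m), for 0.2 s.
2. the tray, with the gauges in it, is fully home in the rig (all of step 1 and x of tray_mid in the frame of rig_home above -0.0065 m and z of tray_mid in the frame of rig_home between -0.002 and 0.01 m and angle between the x axis of tray_mid and the x axis of rig_home, either way round below 0.06 rad), for 0.2 s.
3. with the crank on the shaft, the screw is wound until the gate is fully up (value of joint screw above 17.6 rad and value of joint gate above 0.0215 m and x of tray_mid in the frame of rig_home above -0.0065 m and z of tray_mid in the frame of rig_home between -0.002 and 0.01 m and angle between the x axis of tray_mid and the x axis of rig_home, either way round below 0.06 rad and horizontal distance between crank_boss and shaft_top below 0.015 m and z of crank_boss in the frame of shaft_top below 0.05 m), for 0.2 s.
At the end, for the whole second after the job is handed in: Each present gauge stands upright (within 7 degrees) on a pocket floor; tray home within 6.5 mm; screw at 17.6 rad or more and gate up 21.5 mm or more; crank standing (within 8 degrees) on its socket on the floor of the red dish, at rest (all of step 2 and value of joint screw above 17.6 rad and value of joint gate above 0.0215 m and x of crank_boss in the frame of dish_in between -0.05 and 0.05 m and y of crank_boss in the frame of dish_in between -0.036 and 0.036 m and z of crank_boss in the frame of dish_in between 0.058 and 0.074 m and angle between crank_boss's own z axis and vertical below 0.15 rad and linear speed of each of crank, tray below 0.02 m/s); the robot touches nothing.
It fails at once if the bin is pushed aside by more than 30 mm (distance of parts_bin from where it was at the start of the episode above 0.03 m).
It fails at once if the screwdriver is pushed aside by more than 30 mm (distance of driver from where it was at the start of the episode above 0.03 m).
It fails at once if the jar is pushed aside by more than 30 mm (distance of jar from where it was at the start of the episode above 0.03 m).
Of gauge0, gauge1, gauge2, gauge3 only 2 to 4 are there at a start; the rules pass over those that are not, and their reading is None.
At some moment in a run one of gauge0, gauge1, gauge2, gauge3 may be knocked a few centimetres aside while the robot is not near it.
It also fails if it takes over 210 s, if anything falls off the work surface, if the arm or the gripper's body presses on something with over 40 N, if the wrist force passes 120 N, or if a joint passes its speed limit or range.

ROBOT

A 6-joint arm with a two-finger parallel gripper is mounted at the origin on the work surface. World frame = base frame: x ahead of the robot, y to its left, z up, the work surface at z = 0. Lengths are in mm, angles in degrees, forces in N, time in s.
With the tool pointing down it reaches from about 375 to 975 mm from the base axis. Payload 3.8 kg.
Tool frame: the origin (TCP) lies midway between the tips of the shut fingers; the grasp point (between the pads) lies 19 mm behind it; x points along the fingers, y is the direction in which the jaws open and shut, and the axes are right-handed (so a half turn about x gives the same grasp; the last joint's range is limited). The gripper opens to 85 mm and grips with 20 to 120 N. Pads are 22 mm wide; open, the fingers measure 114 mm over their backs; the gripper's body (76 mm by 85 mm) begins 54 mm behind the grasp point. The pads swing forward as they close: fully open they stand 13 mm farther back than shut.
Start: joints at [65.839, 15.12, 91.902, -0, 72.978, -2.114], TCP at [253.375, 625.635, 231.28] pointing down, gripper open.
Joint ranges: [-150.88, 150.88], [-54.13, 125.18], [17.81, 147.31], [-75.09, 255.09], [0, 152.58], [-146.25, 146.25]. Speed limits (degrees/s): [147.25, 147.25, 180, 180, 180, 180].

INTERFACE

Orientations are given as [roll, pitch, yaw] about the fixed x, y, z axes, in that order (R = Rz(yaw) Ry(pitch) Rx(roll)).
In Python, from cell import manip, eyes gives the robot as it stands.
- The arm moves only by the shell command python3 -m crank 'ROWS' [OPENING]. ROWS is JSON, a list of rows, each an object with "slide": the shift along the world's x, y, z in units of 60 mm (1.0 is 60 mm), a list of three; "rot": the turn, a rotation vector about the world's x, y, z in units of 10 degrees (1.0 is 10 degrees), a list of three. A call has exactly 8 rows; each row is the pose to reach, as a shift and turn from the pose measured when the call began; what a row does not reach only later rows make up. A row lasts 1/8 s, in which the tool goes at most 62.5 mm and 10.7 degrees, less where a joint would pass 70% of its speed; a pose out of reach is approached as far as the arm can. A call with a gripper value outside its range is refused whole. OPENING is the finger opening in mm, from 0 to 85.4, set as the call begins (- or left out, the last holds). The fingers move at their own pace and stop on an object; the grip force is fixed at half the most. Time passes only in rows, so rows that repeat a pose let the fingers close, or fill a call up. It gives the time, the measured TCP pose, the force and the opening at its end, in the units of the state.
- manip.state(): the state, without advancing time (a new reading comes with each control period).
- eyes.grab_frame(name): name is "scene" or "top"; returns (picture, depth): 384x512x3 uint8, blue, green, red; 384x512 float32, mm along the optical axis (not along the pixel's ray), 0 where there is no reading.
- eyes.calibration(name): a dict with "vertical_fov" (degrees; the focal length in pixels is half the picture's height over the tangent of half this angle, whatever the lens; pixels are square), "cx", "cy" (the principal point, pixels), "k1" (the pictures are not rectified: a ray, as slopes to the right and down, at radius r is drawn at 1 + k1 r^2 times it, then the intrinsics apply), "R" (3x3) and "t" (3): a world point X has camera coordinates R X + t. Camera axes: x right, y down, z forward; pixel columns grow to the right and rows downward; lengths in mm; the calibration is good to about 2 mm. A picture is of the moment at which its call begins. calibration takes no time and is no camera call.
- manip.job_done(): hands the job in, once; it reports no verdict.
The state is a dict: "t": time; "qpos": joint angles; "qvel": joint speeds; "effort": joint torques, N m; "eef_pos": TCP position; "eef_rot": TCP orientation; "contact_force": force on the tool from outside, world axes, zero at the start; "wrist_torque": the same for the moment, N m; "finger_gap": opening from 0.0 (shut) to 1.0 (fully open).
Only numpy, scipy, OpenCV 4.12 (cv2) and the standard library are available. Lean on these libraries where they do the work, as an engineer would, in place of code of your own. Each camera call takes 0.05 s, during which the arm holds its last target. There are 200 camera calls.

## Working session

There is one attempt and no reset: what is moved stays moved. The work goes in short steps, Python scripts to look and compute and a shell command to move; the robot and the scene stay as the last step left them, time stands still between calls to the robot, and variables do not carry over. Pictures are saved under pics/ and viewed, about 12 in all and at most 16, crops included, and the job is handed in when it is done.

```bash
ls; mkdir -p pics; cat > h.py <<'E'
import numpy as np, cv2
from cell import manip, eyes
def grab(n):
    im,d=eyes.grab_frame(n); return np.array(im),np.array(d)
def px2w(n,u,v,d=None,z=None):
    c=eyes.calibration(n);f=192/np.tan(np.radians(c["vertical_fov"]/2))
    a=np.array([(u-c["cx"])/f,(v-c["cy"])/f]);s=a.copy()
    for _ in range(20): s=a/(1+c["k1"]*(s@s))
    R=np.array(c["R"]);t=np.array(c["t"]);o=-R.T@t;r=R.T@np.array([s[0],s[1],1])
    k=d if d is not None else (z-o[2])/r[2]
    return o+k*r
def cloud(n,d):
    c=eyes.calibration(n);f=192/np.tan(np.radians(c["vertical_fov"]/2))
    v,u=np.mgrid[0:384,0:512].astype(float);a=np.stack([(u-c["cx"])/f,(v-c["cy"])/f],-1);s=a.copy()
    for _ in range(20): s=a/(1+c["k1"]*(s**2).sum(-1,keepdims=True))
    p=np.concatenate([s*d[...,None],d[...,None]],-1)-np.array(c["t"])
    return p@np.array(c["R"])
E
python3 - <<'E'
from h import *
print(manip.state())
for n in("scene","top"):
    im,d=grab(n);np.savez(f"pics/{n}0.npz",im=im,d=d);print(n,{k:np.round(v,3).tolist() for k,v in eyes.calibration(n).items()},(d==0).mean())
    cv2.imwrite(f"pics/{n}0.png",cv2.resize(im,(800,600)))
E
```

```text
pics
{'t': 0.0, 'qpos': array([ 6.58388986e+01,  1.51719563e+01,  9.19807650e+01,  1.01365112e-03,
        7.29758904e+01, -2.11333833e+00]), 'qvel': array([ 0.0353045 ,  0.1205052 , -0.07221423,  0.03207099, -0.00701451,
        0.01951886]), 'effort': array([-5.43666611e-04, -5.15119743e+01, -3.67313004e+01,  7.89721116e-05,
        1.32497092e-02, -1.71491740e-05]), 'eef_pos': array([253.07384312, 624.98825745, 229.93371155]), 'eef_rot': array([ -92.54482113,   89.87138464, -114.59288208]), 'contact_force': array([-0.02761448,  0.77619421, -0.85208645]), 'wrist_torque': array([ 1.43578130e-06, -2.33651660e-02,  5.45704751e-02]), 'finger_gap': 1.002157602734381}
scene {'vertical_fov': 43.29, 'cx': 254.325, 'cy': 194.105, 'k1': -0.195, 'R': [[-0.412, 0.911, -0.016], [0.53, 0.225, -0.818], [-0.741, -0.345, -0.575]], 't': [237.735, -190.585, 2188.493]} 0.10325113932291667
top {'vertical_fov': 43.699, 'cx': 252.979, 'cy': 190.898, 'k1': -0.126, 'R': [[-0.014, -1.0, -0.018], [-0.999, 0.015, -0.052], [0.053, 0.017, -0.998]], 't': [18.683, 538.856, 1615.75]} 0.003987630208333333
```

View pics/top0.png

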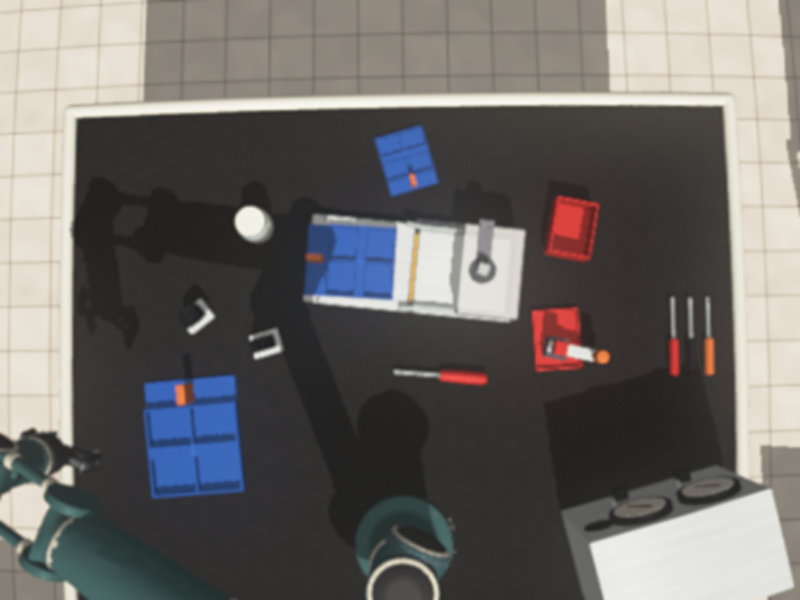

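View pics/scene0.png

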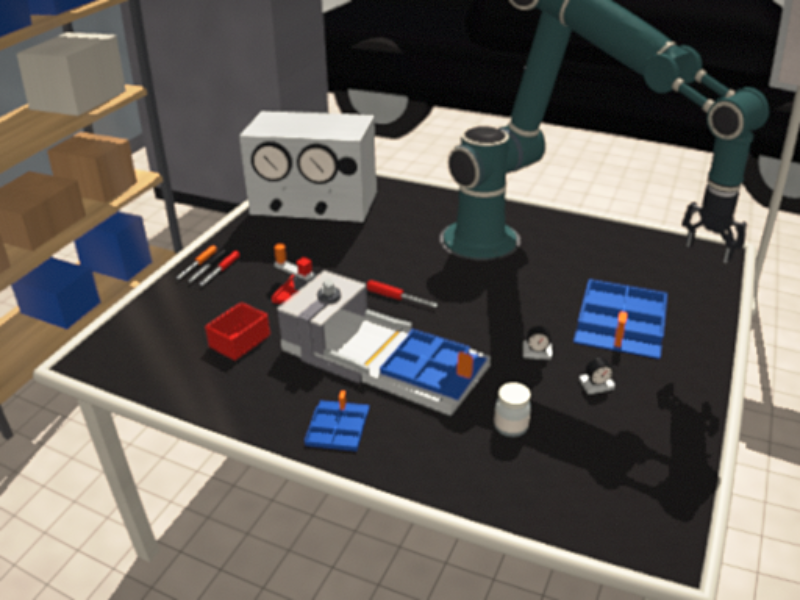

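The top picture (800 px version) shows three blue trays: a large one at (195,437), a middle one on the rig apron at (350,260) and a small one at (407,160). The middle-sized one on the apron is meant, since it also matches "loose on the apron". There are two gauges at (198,317) and (266,344), the jar at (253,223), the crank in the red dish at (557,340), the bin at (573,228), and the shaft on the roof at (482,268). I'll measure these and confirm in a crop.

```bash
cat > m.py <<'E'
from h import *
def rect(p):  # xy points -> center,size,angle of edge 1
    (c,s,a)=cv2.minAreaRect(p.astype(np.float32)); return np.round([*c,*s,a],1)
if __name__=="__main__":
    C={}
    for n in("scene","top"):
        z=np.load(f"pics/{n}0.npz");im,d=z["im"],z["d"];P=cloud(n,d);C[n]=(im,d,P)
        hsv=cv2.cvtColor(im,cv2.COLOR_BGR2HSV);H,S,V=hsv[...,0].astype(int),hsv[...,1],hsv[...,2]
        X,Y,Z=P[...,0],P[...,1],P[...,2];on=(d>0)&(X>150)&(X<1200)&(abs(Y)<800)&(Z<260)
        for nm,m in dict(blue=(H>100)&(H<125)&(S>120)&(V>60),orange=(H>5)&(H<16)&(S>150)&(V>120),red=((H<5)|(H>174))&(S>150)&(V>80),yellow=(H>17)&(H<32)&(S>120)&(V>100)).items():
            k,L,st,ce=cv2.connectedComponentsWithStats((m&on).astype(np.uint8))
            for i in range(1,k):
                if st[i,4]<12: continue
                q=P[L==i]; print(n,nm,"px",np.round(ce[i]),"n",st[i,4],"mean",np.round(np.median(q,0)),"z",np.round(np.percentile(q[:,2],[5,95])),"rect",rect(q[:,:2]))
        # generic objects by height: gauges
        m=on&(Z>8)&(Z<85)&~((H>100)&(H<125)&(S>120)&(V>60))&(Y>150)&(X>330)&(X<850)
        k,L,st,ce=cv2.connectedComponentsWithStats(m.astype(np.uint8))
        for i in range(1,k):
            if st[i,4]<30: continue
            q=P[L==i]; print(n,"blob px",np.round(ce[i]),"n",st[i,4],"med",np.round(np.median(q,0)),"z",np.round(np.percentile(q[:,2],[5,95])),"rect",rect(q[:,:2]))
        for a,b in((110,130),(20,35),(160,175)):
            q=P[on&(Z>a)&(Z<b)&(S<60)&(V>110)&(Y<300)&(Y>-400)&(X>500)]
            if len(q)>4: print(n,"slab",a,b,len(q),np.round(q.mean(0)),rect(q[:,:2]))
    t=C["top"][0];s=C["scene"][0]
    a=cv2.resize(t[75:325,85:345],None,fx=2.2,fy=2.2,interpolation=cv2.INTER_CUBIC)
    cv2.imwrite("pics/crop_trays.png",a)
E
python3 m.py
```

```text
scene blue px [397. 208.] n 1730 mean [270. 456.   6.] z [-1. 24.] rect [258.2 461.8 231.9 213.6   5. ]
scene blue px [275. 232.] n 1568 mean [625.  97.  33.] z [26. 46.] rect [589.3  96.5 219.1 222.6  86.4]
scene blue px [215. 272.] n 1016 mean [855. -14.   4.] z [-2. 13.] rect [842.4 -20.6 147.1 116.5  15.6]
scene orange px [131. 162.] n 68 mean [ 399. -675.   14.] z [-4. 23.] rect [ 390.3 -690.   111.7   46.1    5.3]
scene orange px [179. 161.] n 64 mean [ 414. -413.   83.] z [ -4. 101.] rect [ 334.2 -465.6  212.7   21.9   33.6]
scene orange px [397. 210.] n 76 mean [356. 470.  59.] z [13. 81.] rect [342.9 468.5  43.5  15.5   7.8]
scene orange px [297. 233.] n 112 mean [630. 183.  66.] z [38. 88.] rect [631.3 182.   33.7  14.6  74.5]
scene orange px [219. 255.] n 37 mean [801. -27.  34.] z [14. 44.] rect [778.7 -39.8  68.3  11.2  29.7]
scene red px [146. 166.] n 81 mean [ 397. -596.   13.] z [-3. 21.] rect [ 387.6 -607.9  118.4   48.     5.8]
scene red px [194. 169.] n 92 mean [ 430. -331.   72.] z [-3. 87.] rect [ 366.1 -369.6  197.3   38.9   33.5]
scene red px [182. 186.] n 150 
[... 3296 characters left out ...]
 rect [488.3 759.9  46.5  22.8   1.5]
top blob px [170. 219.] n 276 med [447. 289.  49.] z [10. 69.] rect [444.4 294.7  57.3  63.1  13.7]
top blob px [ 41. 221.] n 37 med [444. 759.  11.] z [ 8. 15.] rect [445.1 757.3  43.1  23.6   8.5]
top blob px [ 41. 241.] n 84 med [372. 759.  11.] z [ 8. 15.] rect [3.755e+02 7.576e+02 8.790e+01 2.720e+01 7.000e-01]
top blob px [118. 250.] n 117 med [347. 463.  68.] z [11. 83.] rect [3.464e+02 4.809e+02 3.260e+01 4.760e+01 1.000e-01]
top slab 110 130 1807 [ 586. -187.  120.] [ 592.7 -186.3  123.9  191.4   83.3]
top slab 20 35 2300 [606. -27.  29.] [615.8  74.3 456.7 197.3  85.3]
top slab 160 175 38 [ 590. -166.  167.] [ 589.9 -165.7   19.9   18.4   72. ]
```

View pics/crop_trays.png

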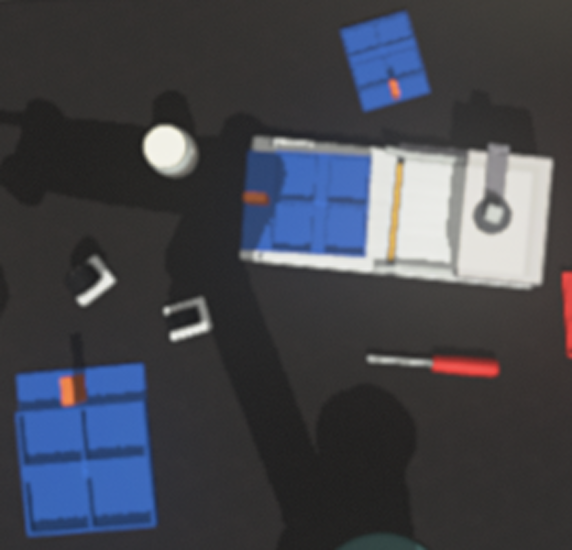

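The crop confirms it: middle tray on the apron with fin at crop (255,197), gauges at crop (90,280) and (187,318). Next I'll get exact gauge yaws and the tray pose.

```bash
cat > g.py <<'E'
from h import *
from m import rect
from scipy.spatial.transform import Rotation as Ro
def load(n,live):
    if live: return grab(n)
    z=np.load(f"pics/{n}0.npz");return z["im"],z["d"]
def gauges(guesses,zf=12,live=True,r=60):
    D={n:load(n,live) for n in("scene","top")}
    for g in guesses:
        F=[];K=[]
        for n,(im,d) in D.items():
            P=cloud(n,d);hsv=cv2.cvtColor(im,cv2.COLOR_BGR2HSV).astype(int);dist=np.hypot(P[...,0]-g[0],P[...,1]-g[1])
            nb=~((hsv[...,1]>110)&(hsv[...,2]>50))
            f=(dist<r)&nb&(hsv[...,2]>110)&(abs(P[...,2]-zf+3)<9)&(d>0)
            q=np.array([px2w(n,u,v,z=zf) for v,u in np.argwhere(f)])
            k=P[(dist<r)&nb&(d>0)&(P[...,2]>zf+14)&(P[...,2]<zf+60)]
            for nm,a in(("foot",q),("case",k)):
                if len(a)>5: print(g,n,nm,len(a),rect(a[:,:2]),"zmax",np.round(np.percentile(a[:,2],97)))
            if len(q): F.append(q)
            K.append(k)
        if F:print(g,"UNION foot",rect(np.vstack(F)[:,:2])); 
        print(g,"UNION case",rect(np.vstack(K)[:,:2]))
def tool():
    s=manip.state();R=Ro.from_euler("xyz",s["eef_rot"],degrees=True).as_matrix()
    print("t",round(s["t"],2),"tcp",np.round(s["eef_pos"],1),"tipdir",np.round(R[:,0],3),"jaw yaw",np.round(np.degrees(np.arctan2(R[1,1],R[0,1])),2),"F",np.round(s["contact_force"],1),"gap",round(s["finger_gap"]*85.4,1),"q",np.round(s["qpos"]))
E
python3 - <<'E'
from g import *
tool();gauges([(447,295),(508,451)],live=False)
# tray rim at z=46, both views
for n in("scene","top"):
    im,d=load(n,False);P=cloud(n,d);h=cv2.cvtColor(im,cv2.COLOR_BGR2HSV).astype(int)
    m=(h[...,0]>100)&(h[...,0]<125)&(h[...,1]>120)&(h[...,2]>35)&(abs(P[...,0]-620)<130)&(abs(P[...,1]-105)<130)
    k,L,st,ce=cv2.connectedComponentsWithStats(m.astype(np.uint8));i=1+st[1:,4].argmax()
    q=np.array([px2w(n,u,v,z=46) for v,u in np.argwhere(L==i)]);print(n,"tray",rect(q[:,:2]))
    m=(h[...,0]>4)&(h[...,0]<18)&(h[...,1]>140)&(h[...,2]>50)&(abs(P[...,0]-625)<50)&(abs(P[...,1]-181)<50)
    q=P[m];t=q[q[:,2]>80];print(n,"fin",len(q),"zmax",np.percentile(q[:,2],95),"top",len(t),np.round(t.mean(0)) if len(t) else "", rect(t[:,:2]) if len(t)>3 else "")
E
```

```text
t 0.1 tcp [253.1 625.  230.1] tipdir [-0.001 -0.002 -1.   ] jaw yaw 67.95 F [-0.1 -0.7  0.1] gap 85.3 q [66. 15. 92. -0. 73. -2.]
(447, 295) scene foot 106 [454.4 301.6  52.9  65.4  16.7] zmax 12.0
(447, 295) scene case 181 [449.5 297.   34.7  51.5  19.5] zmax 67.0
(447, 295) top foot 114 [444.5 297.6  55.   65.4  13.8] zmax 12.0
(447, 295) top case 152 [447.6 296.4  32.   54.1  15.7] zmax 70.0
(447, 295) UNION foot [449.1 299.7  63.5  66.   15.7]
(447, 295) UNION case [449.  297.1  36.1  53.2  18.1]
(508, 451) scene foot 120 [509.7 454.7  62.6  68.8  38.3] zmax 12.0
(508, 451) scene case 198 [508.8 454.1  35.9  55.1  34.6] zmax 67.0
(508, 451) top foot 101 [500.  438.5  45.7  74.4  68.1] zmax 12.0
(508, 451) top case 171 [508.6 451.7  32.8  53.9  38.8] zmax 71.0
(508, 451) UNION foot [509.3 455.   63.   70.   37.9]
(508, 451) UNION case [508.9 453.6  36.5  55.6  36.1]
scene tray [628.  109.8 195.4 169.9  86.4]
scene fin 113 zmax 87.73613758331277 top 27 [629. 182.  85.] [631.  180.7  31.1  14.5  74.2]Traceback (most recent call last):
  File "<stdin>", line 8, in <module>
  File "h.py", line 6, in px2w
    c=eyes.calibration(n);f=192/np.tan(np.radians(c["vertical_fov"]/2))
ValueError: time passes only in moves, steps and waits
```

```bash
python3 - <<'E'
s=open('h.py').read()
s=s.replace("def px2w","_c={n:eyes.calibration(n) for n in('scene','top')}\ndef px2w").replace("c=eyes.calibration(n);","c=_c[n];")
open('h.py','w').write(s)
E
python3 -m crank '[{"slide":[0.7,-0.5,-0.25],"rot":[0,0,-0.5]},{"slide":[1.4,-1.0,-0.5],"rot":[0,0,-1.0]},{"slide":[2.1,-1.4,-0.8],"rot":[0,0,-1.5]},{"slide":[2.8,-1.9,-1.1],"rot":[0,0,-2.0]},{"slide":[3.5,-2.4,-1.4],"rot":[0,0,-2.6]},{"slide":[4.26,-2.87,-1.67],"rot":[0,0,-3.1]},{"slide":[4.26,-2.87,-1.67],"rot":[0,0,-3.1]},{"slide":[4.26,-2.87,-1.67],"rot":[0,0,-3.1]}]' 85
cat > tray.py <<'E'
from g import *
def tray(live,c=(620,105)):
    for n in("scene","top"):
        im,d=load(n,live);P=cloud(n,d);h=cv2.cvtColor(im,cv2.COLOR_BGR2HSV).astype(int)
        m=(h[...,0]>100)&(h[...,0]<125)&(h[...,1]>120)&(h[...,2]>35)&(abs(P[...,0]-c[0])<130)&(abs(P[...,1]-c[1])<130)
        k,L,st,ce=cv2.connectedComponentsWithStats(m.astype(np.uint8));i=1+st[1:,4].argmax()
        q=np.array([px2w(n,u,v,z=46) for v,u in np.argwhere(L==i)]);print(n,"tray",rect(q[:,:2]),np.round(np.percentile(P[L==i][:,2],[3,50,97])))
        m=(h[...,0]>4)&(h[...,0]<18)&(h[...,1]>140)&(h[...,2]>50)&(abs(P[...,0]-625)<90)&(abs(P[...,1]-c[1]-76)<50)
        q=P[m]
        if len(q)<4: continue
        t=q[q[:,2]>75];print(n,"fin",len(q),"zmax",np.percentile(q[:,2],95),"top",len(t),np.round(t.mean(0)) if len(t) else "", rect(t[:,:2]) if len(t)>3 else "")
if __name__=="__main__":
    tool();tray(False)
E
python3 tray.py
```

```text
t: 1.1
eef_pos: [508.3, 452.6, 129.3]
eef_rot: [-99.9, 89.8, -153.0]
contact_force: [-0.3, -0.2, -0.0]
finger_gap: 1.001
t 1.1 tcp [508.3 452.6 129.3] tipdir [-0.003 -0.002 -1.   ] jaw yaw 36.93 F [-0.3 -0.2 -0. ] gap 85.5 q [40. 20. 97.  0. 63.  3.]
scene tray [628.  109.8 195.4 169.9  86.4] [26. 33. 47.]
scene fin 113 zmax 87.73613758331277 top 38 [629. 183.  83.] [631.3 181.7  33.1  14.6  74.5]
top tray [621.  108.8 187.1 150.1  85.7] [27. 35. 51.]
top fin 26 zmax 93.77539591589307 top 26 [623. 180.  88.] [623.3 180.2  29.6   8.   79.3]
```

```bash
python3 -m crank '[{"slide":[0,0,-0.3],"rot":[0,0,0]},{"slide":[0,0,-0.6],"rot":[0,0,0]},{"slide":[0,0,-0.9],"rot":[0,0,0]},{"slide":[0,0,-1.2],"rot":[0,0,0]},{"slide":[0,0,-1.5],"rot":[0,0,0]},{"slide":[0,0,-1.68],"rot":[0,0,0]},{"slide":[0,0,-1.68],"rot":[0,0,0]},{"slide":[0,0,-1.68],"rot":[0,0,0]}]'
python3 -m crank '[{"slide":[0,0,0],"rot":[0,0,0]},{"slide":[0,0,0],"rot":[0,0,0]},{"slide":[0,0,0],"rot":[0,0,0]},{"slide":[0,0,0],"rot":[0,0,0]},{"slide":[0,0,0],"rot":[0,0,0]},{"slide":[0,0,0],"rot":[0,0,0]},{"slide":[0,0,0],"rot":[0,0,0]},{"slide":[0,0,0],"rot":[0,0,0]}]' 20
python3 -c "
from g import *
tool()"
```

```text
t: 2.1
eef_pos: [509.0, 453.0, 29.2]
eef_rot: [-107.7, 89.9, -160.8]
contact_force: [-0.7, -0.0, 0.3]
finger_gap: 0.997
t: 3.1
eef_pos: [509.2, 453.2, 29.7]
eef_rot: [-116.6, 89.9, -169.6]
contact_force: [-1.0, -1.5, 5.7]
finger_gap: 0.342
t 3.1 tcp [509.2 453.2  29.7] tipdir [-0.002 -0.    -1.   ] jaw yaw 36.92 F [-1.  -1.5  5.7] gap 29.2 q [ 40.  26. 100.   0.  54.   3.]
```

```bash
python3 -m crank '[{"slide":[0,0,0.3],"rot":[0,0,0]},{"slide":[0,0,0.8],"rot":[0,0,0]},{"slide":[0,0,1.4],"rot":[0,0,0]},{"slide":[0.1,-0.3,2.0],"rot":[0,0,0.4]},{"slide":[0.3,-1.0,2.0],"rot":[0,0,1.0]},{"slide":[0.6,-1.7,2.0],"rot":[0,0,1.6]},{"slide":[0.9,-2.4,2.0],"rot":[0,0,2.2]},{"slide":[1.1,-3.1,2.0],"rot":[0,0,2.8]}]'
python3 -m crank '[{"slide":[0.2,-0.6,0],"rot":[0,0,0.6]},{"slide":[0.5,-1.3,0],"rot":[0,0,1.2]},{"slide":[0.8,-2.0,0],"rot":[0,0,1.7]},{"slide":[1.1,-2.7,0],"rot":[0,0,2.1]},{"slide":[1.3,-3.3,0],"rot":[0,0,2.1]},{"slide":[1.34,-3.7,0],"rot":[0,0,2.1]},{"slide":[1.34,-3.7,0],"rot":[0,0,2.1]},{"slide":[1.34,-3.7,0],"rot":[0,0,2.1]}]'
python3 - <<'E'
from g import *
tool()
im,d=grab("scene");cv2.imwrite("pics/s1.png",cv2.resize(im[100:320,150:430],None,fx=2.6,fy=2.6,interpolation=cv2.INTER_CUBIC))
E
```

```text
t: 4.1
eef_pos: [575.7, 265.7, 150.1]
eef_rot: [-107.2, 89.9, -132.1]
contact_force: [1.1, 0.9, -0.6]
finger_gap: 0.345
t: 5.1
eef_pos: [655.5, 44.6, 150.2]
eef_rot: [-153.4, 89.9, -157.2]
contact_force: [-0.7, 0.3, -0.6]
finger_gap: 0.342
t 5.1 tcp [655.5  44.6 150.2] tipdir [-0.001 -0.    -1.   ] jaw yaw 86.12 F [-0.7  0.3 -0.6] gap 29.2 q [  2.  17.  99.  -0.  65. -84.]
```

View pics/s1.png

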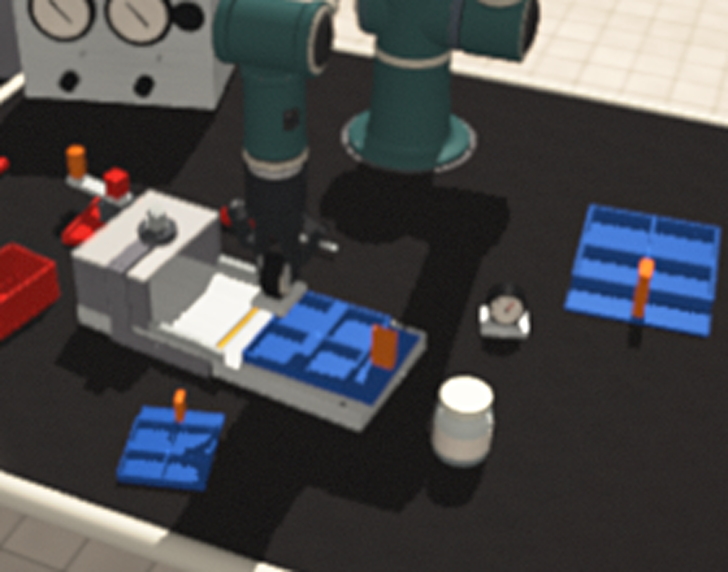

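Gauge is held upright at crop (278,275) above the tray's far-right pocket; the other gauge is still at (505,315). Check its foot position in the grip.

```bash
python3 - <<'E'
from g import *
for n in("scene","top"):
    im,d=grab(n);P=cloud(n,d);h=cv2.cvtColor(im,cv2.COLOR_BGR2HSV).astype(int)
    m=(np.hypot(P[...,0]-655,P[...,1]-44)<55)&(h[...,2]>90)&(h[...,1]<70)&(abs(P[...,2]-128)<14)
    q=P[m];print(n,m.sum(),rect(q[:,:2]) if m.sum()>5 else "",np.round(np.percentile(q[:,2],[5,95])) if m.sum() else "")
    q=np.array([px2w(n,u,v,z=132) for v,u in np.argwhere(m)])
    if len(q)>5: print(rect(q[:,:2]),q[:,:2].min(0),q[:,:2].max(0))
    m=(h[...,0]>100)&(h[...,0]<125)&(h[...,1]>120)&(h[...,2]>35)&(abs(P[...,0]-620)<130)&(abs(P[...,1]-105)<130)&(P[...,2]>40)&(P[...,2]<55)
    q=P[m];print("rim",rect(q[:,:2]))
E
```

```text
scene 132 [656.1  47.6  52.9  71.2  85.6] [123. 135.]
[662.3  49.6  51.3  75.3  81.9] [627.46468392  22.44391335] [701.17491521  78.30544716]
rim [619.2  86.4 149.  165.6  85.9]
top 62 [6.372e+02 4.850e+01 2.600e+01 4.480e+01 4.000e-01] [127. 140.]
[637.9  48.6  44.5  25.5  89.2] [624.87357031  26.24668012] [650.4065826   70.97714126]
rim [616.8 106.9 184.9 146.   83.8]
```

```bash
python3 -m crank '[{"slide":[-0.025,-0.05,-0.2],"rot":[0,0,0]},{"slide":[-0.025,-0.05,-0.5],"rot":[0,0,0]},{"slide":[-0.025,-0.05,-0.8],"rot":[0,0,0]},{"slide":[-0.025,-0.05,-1.05],"rot":[0,0,0]},{"slide":[-0.025,-0.05,-1.2],"rot":[0,0,0]},{"slide":[-0.025,-0.05,-1.33],"rot":[0,0,0]},{"slide":[-0.025,-0.05,-1.43],"rot":[0,0,0]},{"slide":[-0.025,-0.05,-1.43],"rot":[0,0,0]}]'
python3 -c "
from g import *
tool()"
```

```text
t: 6.25
eef_pos: [654.1, 42.0, 64.1]
eef_rot: [-138.1, 89.9, -141.9]
contact_force: [-0.6, -0.1, -0.7]
finger_gap: 0.345
t 6.25 tcp [654.1  42.   64.1] tipdir [-0.001 -0.001 -1.   ] jaw yaw 86.2 F [-0.6 -0.1 -0.7] gap 29.5 q [  2.  21. 103.  -0.  56. -85.]
```

```bash
python3 -m crank '[{"slide":[0,0,-0.03],"rot":[0,0,0]},{"slide":[0,0,-0.03],"rot":[0,0,0]},{"slide":[0,0,-0.03],"rot":[0,0,0]},{"slide":[0,0,-0.03],"rot":[0,0,0]},{"slide":[0,0,-0.03],"rot":[0,0,0]},{"slide":[0,0,0.3],"rot":[0,0,0]},{"slide":[0,0,0.8],"rot":[0,0,0]},{"slide":[0,0,1.43],"rot":[0,0,0]}]' 60
python3 -m crank '[{"slide":[-0.4,0.5,0],"rot":[0,0,-0.8]},{"slide":[-0.8,1.1,0],"rot":[0,0,-1.6]},{"slide":[-1.3,1.7,0],"rot":[0,0,-2.5]},{"slide":[-1.8,2.3,0],"rot":[0,0,-3.4]},{"slide":[-2.3,2.9,0],"rot":[0,0,-4.3]},{"slide":[-2.8,3.5,0],"rot":[0,0,-5.2]},{"slide":[-3.3,4.1,0],"rot":[0,0,-6.1]},{"slide":[-3.43,4.25,0],"rot":[0,0,-6.9]}]' 85
python3 - <<'E'
from g import *
tool();gauges([(448,297)]);gauges([(654,44)],zf=44,r=45)
E
```

```text
t: 7.25
eef_pos: [653.7, 42.0, 151.4]
eef_rot: [-151.3, 89.9, -155.1]
contact_force: [-0.7, 0.6, -0.2]
finger_gap: 0.7
t: 8.25
eef_pos: [446.6, 299.1, 153.1]
eef_rot: [165.1, 89.8, 92.2]
contact_force: [0.4, 0.2, -1.0]
finger_gap: 0.994
t 8.25 tcp [446.6 299.1 153.1] tipdir [-0.     0.003 -1.   ] jaw yaw 17.09 F [ 0.4  0.2 -1. ] gap 84.9 q [ 31.   4. 114.   0.  63.  14.]
(448, 297) scene foot 105 [447.6 296.8  64.2  67.3  21. ] zmax 12.0
(448, 297) scene case 174 [449.  297.5  39.8  52.8  24.8] zmax 67.0
(448, 297) top foot 116 [445.1 293.9  52.6  63.6  15.8] zmax 12.0
(448, 297) top case 123 [448.2 291.9  32.4  45.5  13.8] zmax 71.0
(448, 297) UNION foot [447.8 296.3  64.2  68.3  21. ]
(448, 297) UNION case [449.  296.2  40.9  53.4  20.8]
(654, 44) scene foot 97 [655.2  40.   63.   66.2  86.3] zmax 44.0
(654, 44) scene case 170 [659.5  44.8  33.9  55.2  84. ] zmax 98.0
(654, 44) top foot 196 [656.8  37.3  69.6  78.8  82.1] zmax 44.0
(654, 44) top case 153 [655.7  45.5  30.4  51.   88.6] zmax 103.0
(654, 44) UNION foot [656.8  37.3  69.6  78.8  82.1]
(654, 44) UNION case [658.3  45.   33.9  57.4  84. ]
```

```bash
python3 -m crank '[{"slide":[0,-0.05,-0.5],"rot":[0,0,0]},{"slide":[0,-0.05,-1.0],"rot":[0,0,0]},{"slide":[0,-0.05,-1.4],"rot":[0,0,0]},{"slide":[0,-0.05,-1.7],"rot":[0,0,0]},{"slide":[0,-0.05,-1.9],"rot":[0,0,0]},{"slide":[0,-0.05,-2.06],"rot":[0,0,0]},{"slide":[0,-0.05,-2.06],"rot":[0,0,0]},{"slide":[0,-0.05,-2.06],"rot":[0,0,0]}]'
python3 -m crank '[{"slide":[0,0,0],"rot":[0,0,0]},{"slide":[0,0,0],"rot":[0,0,0]},{"slide":[0,0,0],"rot":[0,0,0]},{"slide":[0,0,0],"rot":[0,0,0]},{"slide":[0,0,0],"rot":[0,0,0]},{"slide":[0,0,0],"rot":[0,0,0]},{"slide":[0,0,0],"rot":[0,0,0]},{"slide":[0,0,0],"rot":[0,0,0]}]' 20
python3 -c "
from g import *
tool()"
```

```text
t: 9.45
eef_pos: [449.0, 294.6, 29.6]
eef_rot: [134.3, 89.8, 61.7]
contact_force: [0.4, 0.6, 1.0]
finger_gap: 0.994
t: 10.45
eef_pos: [449.3, 294.8, 30.0]
eef_rot: [129.1, 89.8, 56.5]
contact_force: [-0.6, 0.8, 5.0]
finger_gap: 0.342
t 10.45 tcp [449.3 294.8  30. ] tipdir [ 0.002  0.003 -1.   ] jaw yaw 17.4 F [-0.6  0.8  5. ] gap 29.2 q [ 31.  12. 119.   0.  49.  13.]
```

```bash
python3 -m crank '[{"slide":[0,0,0.3],"rot":[0,0,0]},{"slide":[0,0,0.8],"rot":[0,0,0]},{"slide":[0,0,1.4],"rot":[0,0,0.4]},{"slide":[0.1,-0.3,2.0],"rot":[0,0,1.2]},{"slide":[0.4,-0.9,2.0],"rot":[0,0,2.0]},{"slide":[0.8,-1.6,2.0],"rot":[0,0,2.9]},{"slide":[1.2,-2.3,2.0],"rot":[0,0,3.8]},{"slide":[1.6,-3.0,2.0],"rot":[0,0,4.7]}]'
python3 -m crank '[{"slide":[0.2,-0.5,0],"rot":[0,0,0.8]},{"slide":[0.5,-1.0,0],"rot":[0,0,1.5]},{"slide":[0.6,-1.2,0],"rot":[0,0,2.2]},{"slide":[0.6,-1.2,0],"rot":[0,0,2.3]},{"slide":[0.6,-1.2,0],"rot":[0,0,2.3]},{"slide":[0.6,-1.2,0],"rot":[0,0,2.3]},{"slide":[0.6,-1.2,0],"rot":[0,0,2.3]},{"slide":[0.6,-1.2,0],"rot":[0,0,2.3]}]'
python3 - <<'E'
from g import *
tool();p=manip.state()["eef_pos"]
im,d=grab("scene");cv2.imwrite("pics/s2.png",cv2.resize(im[140:290,180:380],None,fx=3.5,fy=3.5,interpolation=cv2.INTER_CUBIC))
P=cloud("scene",d);h=cv2.cvtColor(im,cv2.COLOR_BGR2HSV).astype(int)
m=(np.hypot(P[...,0]-p[0],P[...,1]-p[1])<50)&(h[...,2]>90)&(h[...,1]<70)&(abs(P[...,2]-128)<14)
print(rect(P[m][:,:2]));gauges([(654,44)],zf=44,r=45)
E
```

```text
t: 11.45
eef_pos: [545.6, 113.4, 150.5]
eef_rot: [129.2, 89.8, 103.9]
contact_force: [0.3, -0.2, -1.0]
finger_gap: 0.343
t: 12.45
eef_pos: [581.4, 41.8, 150.6]
eef_rot: [128.4, 89.8, 126.1]
contact_force: [-0.6, 0.6, -1.1]
finger_gap: 0.341
t 12.45 tcp [581.4  41.8 150.6] tipdir [-0.002  0.003 -1.   ] jaw yaw 87.73 F [-0.6  0.6 -1.1] gap 29.1 q [  2.   9. 108.   0.  63. -86.]
[581.8  44.3  49.7  68.6  86.1]
(654, 44) scene foot 100 [671.4  45.7  63.7  75.5  23.2] zmax 44.0
(654, 44) scene case 175 [659.3  44.7  34.1  51.   83.3] zmax 97.0
(654, 44) UNION foot [671.4  45.7  63.7  75.5  23.2]
(654, 44) UNION case [659.3  44.7  34.1  51.   83.3]
```

View pics/s2.png

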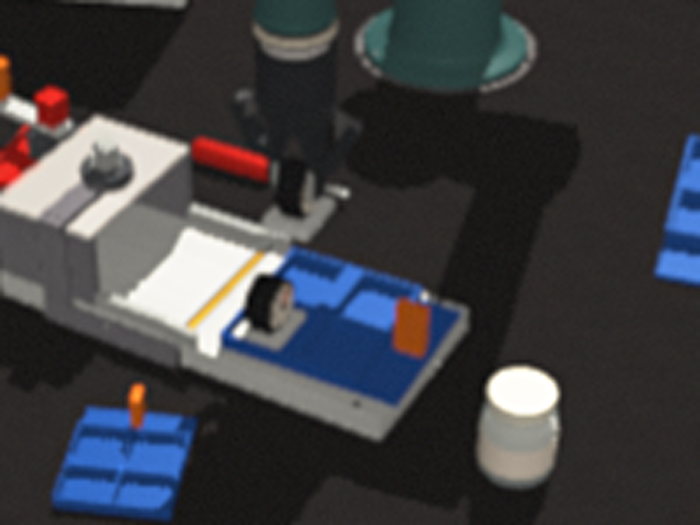

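The first gauge sits upright in its pocket at crop (270,315); the second hangs at (295,200), ready to go into the neighbouring pocket.

```bash
python3 -m crank '[{"slide":[-0.05,0.1,0],"rot":[0,0,-0.16]},{"slide":[-0.05,0.1,-0.3],"rot":[0,0,-0.16]},{"slide":[-0.05,0.1,-0.6],"rot":[0,0,-0.16]},{"slide":[-0.05,0.1,-0.9],"rot":[0,0,-0.16]},{"slide":[-0.05,0.1,-1.15],"rot":[0,0,-0.16]},{"slide":[-0.05,0.1,-1.33],"rot":[0,0,-0.16]},{"slide":[-0.05,0.1,-1.43],"rot":[0,0,-0.16]},{"slide":[-0.05,0.1,-1.43],"rot":[0,0,-0.16]}]'
python3 -c "
from g import *
tool()"
```

```text
t: 13.6
eef_pos: [578.4, 47.5, 64.4]
eef_rot: [135.0, 89.8, 131.1]
contact_force: [0.8, 0.4, -1.0]
finger_gap: 0.34
t 13.6 tcp [578.4  47.5  64.4] tipdir [-0.003  0.003 -1.   ] jaw yaw 86.11 F [ 0.8  0.4 -1. ] gap 29.0 q [  2.  14. 112.   0.  54. -84.]
```

```bash
python3 -m crank '[{"slide":[0,0,-0.03],"rot":[0,0,0]},{"slide":[0,0,-0.03],"rot":[0,0,0]},{"slide":[0,0,-0.03],"rot":[0,0,0]},{"slide":[0,0,-0.03],"rot":[0,0,0]},{"slide":[0,0,-0.03],"rot":[0,0,0]},{"slide":[0,0,0.3],"rot":[0,0,0]},{"slide":[0,0,0.8],"rot":[0,0,0]},{"slide":[0,0,1.43],"rot":[0,0,0]}]' 60
python3 -m crank '[{"slide":[0.1,0.3,0.4],"rot":[0,0,-0.8]},{"slide":[0.2,0.6,0.4],"rot":[0,0,-1.8]},{"slide":[0.3,0.9,0.4],"rot":[0,0,-2.8]},{"slide":[0.4,1.2,0.4],"rot":[0,0,-3.8]},{"slide":[0.5,1.5,0.4],"rot":[0,0,-4.8]},{"slide":[0.6,1.8,0.4],"rot":[0,0,-5.8]},{"slide":[0.7,2.1,0.4],"rot":[0,0,-6.8]},{"slide":[0.79,2.21,0.4],"rot":[0,0,-7.8]}]' 45
python3 - <<'E'
from g import *
tool();gauges([(582,50)],zf=44,r=45)
im,d=grab("top");P=cloud("top",d);h=cv2.cvtColor(im,cv2.COLOR_BGR2HSV).astype(int)
cv2.imwrite("pics/t2.png",cv2.resize(im[110:240,180:350],None,fx=4,fy=4,interpolation=cv2.INTER_CUBIC))
m=(h[...,0]>100)&(h[...,0]<125)&(h[...,1]>120)&(h[...,2]>35)&(abs(P[...,0]-620)<130)&(abs(P[...,1]-105)<130)
q=P[m];print("tray",rect(q[:,:2]))
E
```

```text
t: 14.6
eef_pos: [578.1, 47.5, 151.7]
eef_rot: [141.2, 89.8, 137.3]
contact_force: [-0.3, -0.2, -0.4]
finger_gap: 0.705
t: 15.6
eef_pos: [626.0, 181.3, 177.5]
eef_rot: [130.8, 89.7, 48.6]
contact_force: [0.2, -0.5, 0.1]
finger_gap: 0.527
t 15.6 tcp [626.  181.3 177.5] tipdir [ 0.004  0.004 -1.   ] jaw yaw 7.84 F [ 0.2 -0.5  0.1] gap 45.0 q [14. 15. 98.  0. 67.  6.]
(582, 50) scene foot 68 [582.6  54.7  60.8  64.6  28.9] zmax 44.0
(582, 50) scene case 162 [581.8  50.9  54.5  36.4   1.4] zmax 97.0
(582, 50) top foot 204 [581.3  41.6  70.4  87.4  89.1] zmax 44.0
(582, 50) top case 157 [578.7  49.6  30.3  53.   89.6] zmax 103.0
(582, 50) UNION foot [581.1  41.9  71.3  87.7  87.6]
(582, 50) UNION case [580.7  51.   36.6  56.6  88.8]
tray [614.1 110.3 191.7 162.5  83.8]
```

View pics/t2.png

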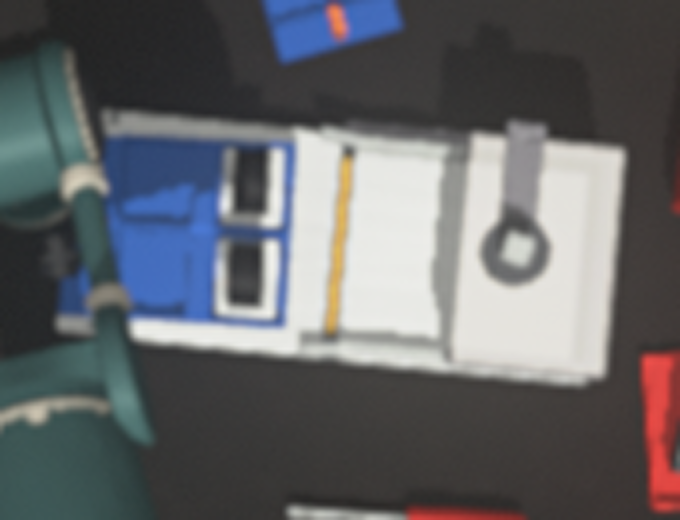

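Both gauges stand squarely in the right-hand pockets (crop (252,187) and (247,273)). The tray lies about 6 mm to the upper side of the rig's axis. Now the fin.

```bash
python3 -m crank '[{"slide":[0,-0.02,0],"rot":[0,0,-0.7]},{"slide":[0,-0.02,-0.4],"rot":[0,0,-1.18]},{"slide":[0,-0.02,-0.8],"rot":[0,0,-1.18]},{"slide":[0,-0.02,-1.2],"rot":[0,0,-1.18]},{"slide":[0,-0.02,-1.6],"rot":[0,0,-1.18]},{"slide":[0,-0.02,-1.9],"rot":[0,0,-1.18]},{"slide":[0,-0.02,-2.02],"rot":[0,0,-1.18]},{"slide":[0,-0.02,-2.02],"rot":[0,0,-1.18]}]' 45
python3 -m crank '[{"slide":[0,0,0],"rot":[0,0,0]},{"slide":[0,0,0],"rot":[0,0,0]},{"slide":[0,0,0],"rot":[0,0,0]},{"slide":[0,0,0],"rot":[0,0,0]},{"slide":[0,0,0],"rot":[0,0,0]},{"slide":[0,0,0],"rot":[0,0,0]},{"slide":[0,0,0],"rot":[0,0,0]},{"slide":[0,0,0],"rot":[0,0,0]}]' 5
python3 -c "
from g import *
tool()"
```

```text
t: 16.75
eef_pos: [625.8, 179.1, 55.8]
eef_rot: [131.9, 89.7, 38.4]
contact_force: [-1.3, 0.2, -0.1]
finger_gap: 0.526
t: 17.75
eef_pos: [626.0, 179.5, 57.1]
eef_rot: [133.1, 89.7, 39.6]
contact_force: [-2.8, 0.2, 6.1]
finger_gap: 0.153
t 17.75 tcp [626.  179.5  57.1] tipdir [ 0.004  0.003 -1.   ] jaw yaw -3.46 F [-2.8  0.2  6.1] gap 13.0 q [ 14.  21. 104.   0.  55.  17.]
```

```bash
python3 -m crank '[{"slide":[-0.04,-0.1,0],"rot":[0,0,-0.08]},{"slide":[-0.10,-0.25,0],"rot":[0,0,-0.15]},{"slide":[-0.13,-0.45,0],"rot":[0,0,-0.15]},{"slide":[-0.15,-0.7,0],"rot":[0,0,-0.15]},{"slide":[-0.17,-0.95,0],"rot":[0,0,-0.15]},{"slide":[-0.19,-1.2,0],"rot":[0,0,-0.15]},{"slide":[-0.21,-1.4,0],"rot":[0,0,-0.15]},{"slide":[-0.22,-1.5,0],"rot":[0,0,-0.15]}]'
python3 - <<'E'
from g import *
tool()
im,d=grab("top");cv2.imwrite("pics/t3.png",cv2.resize(im[110:240,180:350],None,fx=4,fy=4,interpolation=cv2.INTER_CUBIC))
E
```

```text
t: 18.75
eef_pos: [612.7, 88.5, 57.1]
eef_rot: [134.6, 89.7, 39.5]
contact_force: [0.2, 3.4, 1.1]
finger_gap: 0.153
t 18.75 tcp [612.7  88.5  57.1] tipdir [ 0.004  0.003 -1.   ] jaw yaw -5.01 F [0.2 3.4 1.1] gap 13.0 q [  6.  18. 108.   0.  54.  11.]
```

View pics/t3.png

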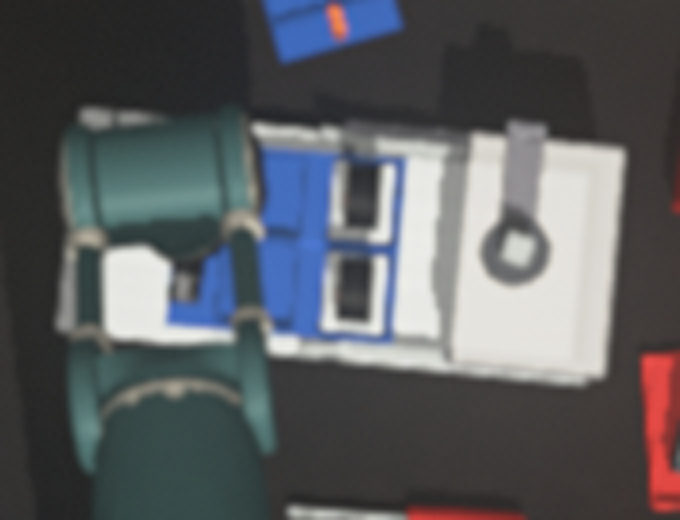

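The tray is between the guides with no side force; its leading edge is at crop (400,250), over the gate. Continue home.

```bash
python3 -m crank '[{"slide":[-0.02,-0.2,0],"rot":[0,0,0]},{"slide":[-0.05,-0.5,0],"rot":[0,0,0]},{"slide":[-0.08,-0.85,0],"rot":[0,0,0]},{"slide":[-0.11,-1.2,0],"rot":[0,0,0]},{"slide":[-0.14,-1.55,0],"rot":[0,0,0]},{"slide":[-0.17,-1.85,0],"rot":[0,0,0]},{"slide":[-0.19,-2.1,0],"rot":[0,0,0]},{"slide":[-0.21,-2.3,0],"rot":[0,0,0]}]'
python3 -m crank '[{"slide":[0,-0.03,0],"rot":[0,0,0]},{"slide":[-0.01,-0.07,0],"rot":[0,0,0]},{"slide":[-0.01,-0.11,0],"rot":[0,0,0]},{"slide":[-0.01,-0.15,0],"rot":[0,0,0]},{"slide":[-0.02,-0.18,0],"rot":[0,0,0]},{"slide":[-0.02,-0.21,0],"rot":[0,0,0]},{"slide":[-0.02,-0.22,0],"rot":[0,0,0]},{"slide":[-0.02,-0.22,0],"rot":[0,0,0]}]'
python3 -c "
from g import *
tool()"
```

```text
t: 19.8
eef_pos: [599.9, -51.1, 57.1]
eef_rot: [130.0, 89.7, 35.0]
contact_force: [0.5, 3.7, 0.2]
finger_gap: 0.15
t: 20.8
eef_pos: [599.7, -62.9, 57.4]
eef_rot: [134.2, 89.6, 39.2]
contact_force: [3.8, 9.0, 0.4]
finger_gap: 0.152
t 20.8 tcp [599.7 -62.9  57.4] tipdir [ 0.006  0.005 -1.   ] jaw yaw -5.09 F [3.8 9.  0.4] gap 13.0 q [ -9.  17. 110.   0.  53.  -4.]
```

```bash
python3 -m crank '[{"slide":[0,-0.02,0],"rot":[0,0,0]},{"slide":[0,-0.04,0],"rot":[0,0,0]},{"slide":[0,-0.06,0],"rot":[0,0,0]},{"slide":[0,-0.06,0],"rot":[0,0,0]},{"slide":[0,-0.06,0],"rot":[0,0,0]},{"slide":[0,-0.06,0],"rot":[0,0,0]},{"slide":[0,-0.06,0],"rot":[0,0,0]},{"slide":[0,-0.06,0],"rot":[0,0,0]}]'
python3 - <<'E'
from g import *
tool()
im,d=grab("top");P=cloud("top",d);h=cv2.cvtColor(im,cv2.COLOR_BGR2HSV).astype(int)
m=(h[...,0]>17)&(h[...,0]<32)&(h[...,1]>110)&(h[...,2]>80)&(abs(P[...,0]-604)<90)&(abs(P[...,1]+28)<40)
q=P[m];print("yellow",m.sum(),np.round(q.mean(0)) if m.sum() else "")
E
```

```text
t: 21.8
eef_pos: [601.0, -63.7, 57.9]
eef_rot: [142.8, 89.3, 47.6]
contact_force: [4.3, 13.2, 2.4]
finger_gap: 0.151
t 21.8 tcp [601.  -63.7  57.9] tipdir [ 0.008  0.009 -1.   ] jaw yaw -5.21 F [ 4.3 13.2  2.4] gap 12.9 q [ -9.  17. 110.   1.  53.  -4.]
yellow 44 [569. -24.  25.]
```

```bash
python3 -m crank '[{"slide":[0,0.06,0],"rot":[0,0,0]},{"slide":[0,0.06,0],"rot":[0,0,0]},{"slide":[0,0.06,0],"rot":[0,0,0]},{"slide":[0,0.06,0],"rot":[0,0,0]},{"slide":[0,0.06,0.3],"rot":[0,0,0]},{"slide":[0,0.06,0.9],"rot":[0,0,0]},{"slide":[0,0.06,1.6],"rot":[0,0,0]},{"slide":[0,0.06,2.3],"rot":[0,0,0]}]' 50
python3 -m crank '[{"slide":[-0.4,-0.5,0.1],"rot":[0,0,-0.1]},{"slide":[-0.8,-1.1,0.1],"rot":[0,0,-0.2]},{"slide":[-1.2,-1.8,0.1],"rot":[0,0,-0.4]},{"slide":[-1.7,-2.5,0.1],"rot":[0,0,-0.6]},{"slide":[-2.2,-3.2,0.1],"rot":[0,0,-0.8]},{"slide":[-2.6,-3.9,0],"rot":[0,0,-0.88]},{"slide":[-2.87,-4.45,-0.2],"rot":[0,0,-0.88]},{"slide":[-2.87,-4.45,-0.2],"rot":[0,0,-0.88]}]' 60
python3 - <<'E'
from g import *
tool()
t,dt=grab("top");s,ds=grab("scene")
np.savez("pics/fin.npz",t=t,dt=dt,s=s,ds=ds)
a=cv2.resize(t[145:205,235:335],None,fx=7,fy=5,interpolation=cv2.INTER_CUBIC)
a=cv2.resize(t[120:200,225:335],None,fx=5,fy=5,interpolation=cv2.INTER_CUBIC)
b=cv2.resize(s[160:260,175:300],None,fx=4,fy=4,interpolation=cv2.INTER_CUBIC)
c=np.zeros((400,800-0,3),np.uint8);a=a[:400];
w=cv2.resize(a,(400,291));c[:291,:400]=w;c[:320,400:]=cv2.resize(b,(400,320));cv2.imwrite("pics/home.png",c)
for n,im,d in(("top",t,dt),("scene",s,ds)):
    P=cloud(n,d);h=cv2.cvtColor(im,cv2.COLOR_BGR2HSV).astype(int)
    m=(h[...,0]>100)&(h[...,0]<125)&(h[...,1]>120)&(h[...,2]>35)&(abs(P[...,0]-605)<100)&(P[...,1]<60)&(P[...,1]>-150)&(P[...,2]>20)&(P[...,2]<55)
    q=P[m];print(n,"tray part",m.sum(),rect(q[:,:2]),np.round(np.percentile(q[:,1],[1,99])))
    m=(h[...,0]>17)&(h[...,0]<32)&(h[...,1]>110)&(h[...,2]>80)&(abs(P[...,0]-604)<90)&(abs(P[...,1]+28)<40)
    q=P[m];print("yellow",m.sum(),rect(q[:,:2]) if m.sum()>3 else "")
    m=(h[...,0]>4)&(h[...,0]<18)&(h[...,1]>140)&(h[...,2]>50)&(abs(P[...,0]-600)<40)&(abs(P[...,1]+60)<40);q=P[m];q=q[q[:,2]>70]
    if len(q)>3: print("fin",len(q),rect(q[:,:2]))
    m=(np.hypot(P[...,0]-591,P[...,1]+165)<30)&(P[...,2]>145);q=P[m];print("shaft",m.sum(),np.round(q.mean(0),1),np.round(np.percentile(q[:,2],[5,95])))
    m=(np.hypot(P[...,0]-429,P[...,1]+331)<25)&(P[...,2]>60)&((h[...,0]<5)|(h[...,0]>174))&(h[...,1]>140);q=P[m];print("boss",m.sum(),rect(q[:,:2]) if m.sum()>3 else "",q.mean(0) if m.sum() else "")
    m=(np.hypot(P[...,0]-408,P[...,1]+416)<25)&(P[...,2]>60)&(h[...,0]>4)&(h[...,0]<18)&(h[...,1]>140);q=P[m];print("knob",m.sum(),rect(q[:,:2]) if m.sum()>3 else "",q.mean(0) if m.sum() else "")
E
```

```text
t: 22.85
eef_pos: [601.1, -60.3, 198.7]
eef_rot: [137.4, 89.2, 42.2]
contact_force: [0.7, 0.6, 0.0]
finger_gap: 0.582
t: 23.85
eef_pos: [427.4, -329.2, 187.1]
eef_rot: [137.1, 89.3, 32.8]
contact_force: [-0.2, 0.7, -0.2]
finger_gap: 0.702
t 23.85 tcp [ 427.4 -329.2  187.1] tipdir [ 0.011  0.007 -1.   ] jaw yaw -14.23 F [-0.2  0.7 -0.2] gap 60.0 q [-41.   2. 111.   1.  66. -27.]
top tray part 953 [601.1 -84.5  81.1 151.3  83.3] [-129.  -40.]
yellow 64 [605.5 -28.5   5.1 144.   83.6]
fin 28 [601.2 -62.9  25.9   9.5  86.5]
shaft 49 [ 589.9 -165.4  164.5] [150. 174.]
boss 66 [ 428.  -331.3   23.7   28.4   79.9] [ 427.68174729 -330.2664957    85.61854854]
knob 0  
scene tray part 610 [597.1 -98.7 115.7 160.   84.9] [-149.  -40.]
yellow 56 [598.2 -29.7  11.7 142.4  84.9]
fin 43 [602.7 -59.9  35.8  19.7  77.6]
shaft 47 [ 593.8 -164.5  157.7] [147. 166.]
boss 65 [ 427.8 -331.8   29.    36.6   85.3] [ 431.11064262 -329.16755285   75.93490816]
knob 64 [ 415.6 -413.3   32.8   26.1   27.9] [ 415.51941924 -412.94641269   83.93419966]
```

View pics/home.png

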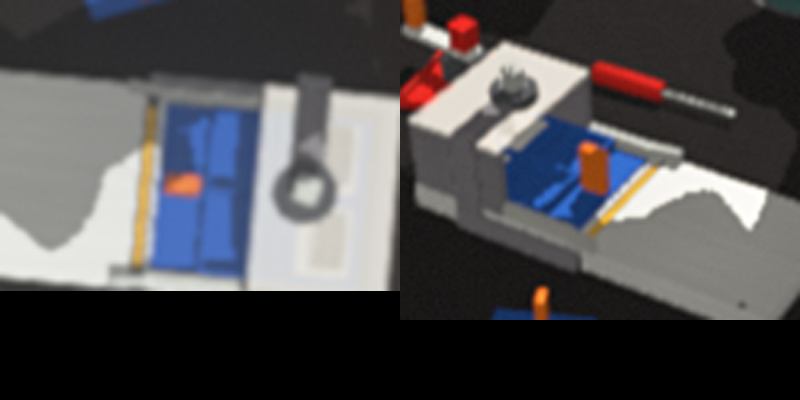

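Tray is home: its edge lies past the yellow strip in both views (left panel (160,190), right panel (600,215)), gate still sunk. Grasp the crank by the boss.

```bash
python3 -m crank '[{"slide":[0.01,-0.03,-0.3],"rot":[-0.04,0.06,0.27]},{"slide":[0.01,-0.03,-0.7],"rot":[-0.04,0.06,0.27]},{"slide":[0.01,-0.03,-1.1],"rot":[-0.04,0.06,0.27]},{"slide":[0.01,-0.03,-1.5],"rot":[-0.04,0.06,0.27]},{"slide":[0.01,-0.03,-1.8],"rot":[-0.04,0.06,0.27]},{"slide":[0.01,-0.03,-2.05],"rot":[-0.04,0.06,0.27]},{"slide":[0.01,-0.03,-2.21],"rot":[-0.04,0.06,0.27]},{"slide":[0.01,-0.03,-2.21],"rot":[-0.04,0.06,0.27]}]' 60
python3 -m crank '[{"slide":[0,0,0],"rot":[0,0,0]},{"slide":[0,0,0],"rot":[0,0,0]},{"slide":[0,0,0],"rot":[0,0,0]},{"slide":[0,0,0],"rot":[0,0,0]},{"slide":[0,0,0],"rot":[0,0,0]},{"slide":[0,0,0],"rot":[0,0,0]},{"slide":[0,0,0],"rot":[0,0,0]},{"slide":[0,0,0],"rot":[0,0,0]}]' 15
python3 - <<'E'
from g import *
tool()
z=np.load("pics/fin.npz")
# shaft square orientation: bright / flat top pixels, upsampled
out=[]
for n,im,d,c in(("top",z["t"],z["dt"],None),("scene",z["s"],z["ds"],None)):
    P=cloud(n,d);m=(np.hypot(P[...,0]-591,P[...,1]+165)<40);v,u=np.argwhere(m).mean(0).astype(int)
    print(n,u,v);a=im[v-16:v+16,u-16:u+16];out.append(cv2.resize(a,(400,400),interpolation=cv2.INTER_CUBIC))
cv2.imwrite("pics/shaft.png",np.hstack(out))
E
```

```text
t: 24.95
eef_pos: [429.3, -329.0, 54.4]
eef_rot: [172.0, 89.9, 70.7]
contact_force: [0.2, -0.0, 0.4]
finger_gap: 0.706
t: 25.95
eef_pos: [429.4, -329.2, 55.1]
eef_rot: [149.7, 89.9, 48.3]
contact_force: [-2.5, 1.5, 5.5]
finger_gap: 0.32
t 25.95 tcp [ 429.4 -329.2   55.1] tipdir [ 0.001  0.001 -1.   ] jaw yaw -11.37 F [-2.5  1.5  5.5] gap 27.3 q [-40.  11. 117.   0.  52. -29.]
top 307 172
scene 215 239
```

View pics/shaft.png

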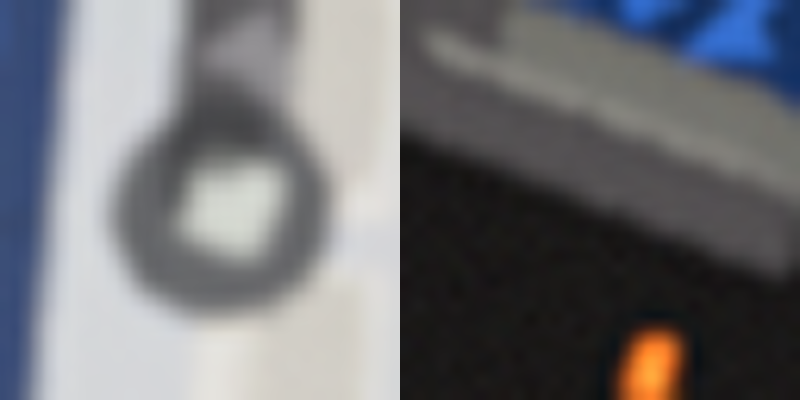

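Left panel shows the square shaft tilted, bottom edge running about 25° down to the right. I'll quantify that while lifting the crank.

```bash
python3 -m crank '[{"slide":[0,0,0.2],"rot":[0,0,0]},{"slide":[0,0,0.6],"rot":[0,0,0]},{"slide":[0,0,1.1],"rot":[0,0,0]},{"slide":[0,0,1.7],"rot":[0,0,0]},{"slide":[0,0,2.3],"rot":[0,0,0]},{"slide":[0,0,2.8],"rot":[0,0,0]},{"slide":[0,0,3.1],"rot":[0,0,0]},{"slide":[0,0,3.1],"rot":[0,0,0]}]'
python3 - <<'E'
from g import *
tool()
for f,k in(("pics/fin.npz","t"),("pics/top0.npz","im")):
    im=np.load(f)[k]; a=cv2.cvtColor(im[156:188,291:323],cv2.COLOR_BGR2GRAY)
    b=cv2.resize(a,None,fx=16,fy=16,interpolation=cv2.INTER_CUBIC)
    for th in(130,140,150,160,170):
        k2,L,st,ce=cv2.connectedComponentsWithStats((b>th).astype(np.uint8))
        i=[j for j in range(1,k2) if 3000<st[j,4]<20000 and abs(ce[j][0]-240)<70 and abs(ce[j][1]-260)<70]
        for j in i:
            y,x=np.nonzero(L==j);z=(x-x.mean())+1j*(y-y.mean());m4=(z**4*1).sum()
            print(f,th,st[j,4],"rect",np.round(cv2.minAreaRect(np.stack([x,y],1).astype(np.float32))[1:][0],0),round(cv2.minAreaRect(np.stack([x,y],1).astype(np.float32))[2],1),"m4 corner angle",round(np.degrees(np.angle(m4))/4,1),"c",ce[j]/16+[291,156])
E
```

```text
t: 26.95
eef_pos: [430.1, -329.7, 242.3]
eef_rot: [83.0, 89.8, -18.4]
contact_force: [-0.1, -0.8, -5.0]
finger_gap: 0.315
t 26.95 tcp [ 430.1 -329.7  242.3] tipdir [ 0.003 -0.001 -1.   ] jaw yaw -11.37 F [-0.1 -0.8 -5. ] gap 26.9 q [-40.   0. 108.   0.  72. -29.]
pics/fin.npz 130 15587 rect [131. 142.] 19.7 m4 corner angle -31.0 c [309.78113171 172.80031436]
pics/fin.npz 140 13802 rect [124. 133.] 18.4 m4 corner angle -32.1 c [309.76562274 172.78164396]
pics/fin.npz 150 12291 rect [118. 127.] 19.4 m4 corner angle -32.2 c [309.75407819 172.77493186]
pics/fin.npz 160 10911 rect [112. 120.] 18.0 m4 corner angle -32.1 c [309.75974361 172.77146343]
pics/fin.npz 170 9524 rect [104. 113.] 20.6 m4 corner angle -33.0 c [309.77160988 172.75948262]
pics/top0.npz 130 17159 rect [134. 144.] 19.2 m4 corner angle -26.4 c [309.66059721 172.55255988]
pics/top0.npz 140 15288 rect [127. 135.] 17.6 m4 corner angle -26.8 c [309.64510973 172.50461146]
pics/top0.npz 150 13713 rect [121. 127.] 17.5 m4 corner angle -26.8 c [309.62841829 172.47305021]
pics/top0.npz 160 12310 rect [115. 121.] 16.6 m4 corner angle -26.2 c [309.62340577 172.45567628]
pics/top0.npz 170 10909 rect [109. 113.] 15.8 m4 corner angle -26.1 c [309.62718283 172.43018379]
```

```bash
python3 -m crank '[{"slide":[0.2,0.2,0],"rot":[0,0,0]},{"slide":[0.6,0.6,0],"rot":[0,0,-0.2]},{"slide":[1.1,1.1,0],"rot":[0,0,-0.4]},{"slide":[1.6,1.6,0],"rot":[0,0,-0.6]},{"slide":[2.1,2.1,0],"rot":[0,0,-0.6]},{"slide":[2.5,2.5,0],"rot":[0,0,-0.6]},{"slide":[2.67,2.72,0],"rot":[0,0,-0.6]},{"slide":[2.67,2.72,0],"rot":[0,0,-0.6]}]'
python3 - <<'E'
from g import *
tool();print("shaft ray",px2w("top",309.7,172.65,z=165))
for n in("top","scene"):
    im,d=grab(n);P=cloud(n,d);h=cv2.cvtColor(im,cv2.COLOR_BGR2HSV).astype(int)
    m=(np.hypot(P[...,0]-590,P[...,1]+166)<28)&(P[...,2]>170)&((h[...,0]<5)|(h[...,0]>174))&(h[...,1]>140);q=P[m];print(n,"boss",m.sum(),rect(q[:,:2]) if m.sum()>3 else "",np.round(q.mean(0)) if m.sum() else "")
    m=(np.hypot(P[...,0]-590,P[...,1]+166)<130)&(P[...,2]>170)&(h[...,0]>4)&(h[...,0]<18)&(h[...,1]>140);q=P[m];print(n,"knob",m.sum(),rect(q[:,:2]) if m.sum()>3 else "",np.round(q.mean(0)) if m.sum() else "")
    if n=="scene": cv2.imwrite("pics/s3.png",cv2.resize(im[120:250,150:300],None,fx=4.6,fy=4.6,interpolation=cv2.INTER_CUBIC))
E
```

```text
t: 27.95
eef_pos: [590.1, -165.1, 240.7]
eef_rot: [14.0, 90.0, -93.2]
contact_force: [-0.3, -0.9, -4.2]
finger_gap: 0.321
t 27.95 tcp [ 590.1 -165.1  240.7] tipdir [-0. -0. -1.] jaw yaw -17.25 F [-0.3 -0.9 -4.2] gap 27.4 q [-18.   8.  99.  -0.  73.  -1.]
shaft ray [ 585.04724055 -167.99360278  165.        ]
top boss 0  
top knob 0  
scene boss 58 [ 588.5 -159.5   38.9   17.7   24. ] [ 590. -159.  262.]
scene knob 84 [ 603.7 -225.9  116.5   23.    35.1] [ 581. -243.  275.]
```

View pics/s3.png

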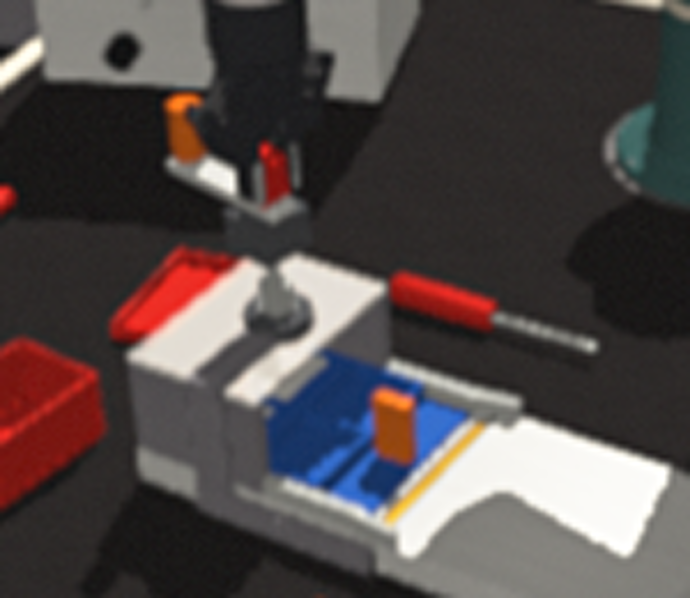

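The crank hangs level over the shaft (socket at crop (268,230), shaft tip at (275,275)). Lower gently while watching forces.

```bash
python3 -m crank '[{"slide":[-0.027,-0.02,0],"rot":[0,0,0]},{"slide":[-0.027,-0.02,-0.1],"rot":[0,0,0]},{"slide":[-0.027,-0.02,-0.2],"rot":[0,0,0]},{"slide":[-0.027,-0.02,-0.3],"rot":[0,0,0]},{"slide":[-0.027,-0.02,-0.38],"rot":[0,0,0]},{"slide":[-0.027,-0.02,-0.43],"rot":[0,0,0]},{"slide":[-0.027,-0.02,-0.45],"rot":[0,0,0]},{"slide":[-0.027,-0.02,-0.45],"rot":[0,0,0]}]'
python3 -m crank '[{"slide":[0,0,-0.02],"rot":[0,0,0]},{"slide":[0,0,-0.04],"rot":[0,0,0]},{"slide":[0,0,-0.06],"rot":[0,0,0]},{"slide":[0,0,-0.07],"rot":[0,0,0]},{"slide":[0,0,-0.07],"rot":[0,0,0]},{"slide":[0,0,-0.07],"rot":[0,0,0]},{"slide":[0,0,-0.07],"rot":[0,0,0]},{"slide":[0,0,-0.07],"rot":[0,0,0]}]'
python3 -c "
from g import *
tool();print(manip.state()['wrist_torque'])"
```

```text
t: 29.05
eef_pos: [587.9, -168.1, 217.0]
eef_rot: [54.8, 89.9, -52.6]
contact_force: [-4.9, 1.5, 6.2]
finger_gap: 0.32
t: 30.05
eef_pos: [588.1, -168.2, 216.5]
eef_rot: [64.8, 89.8, -42.5]
contact_force: [-8.5, 2.1, 14.8]
finger_gap: 0.318
t 30.05 tcp [ 588.1 -168.2  216.5] tipdir [ 0.003 -0.003 -1.   ] jaw yaw -17.34 F [-8.5  2.1 14.8] gap 27.2 q [-18.   9. 101.  -0.  70.  -1.]
[0.5492462  1.70591866 0.07964817]
```

```bash
python3 -m crank '[{"slide":[0,0,0.04],"rot":[0,0,0]},{"slide":[-0.03,0.01,0.04],"rot":[0,0,0]},{"slide":[-0.06,0.02,0.04],"rot":[0,0,0]},{"slide":[-0.06,0.02,0],"rot":[0,0,0]},{"slide":[-0.06,0.02,-0.04],"rot":[0,0,0]},{"slide":[-0.06,0.02,-0.06],"rot":[0,0,0]},{"slide":[-0.06,0.02,-0.06],"rot":[0,0,0]},{"slide":[-0.06,0.02,-0.06],"rot":[0,0,0]}]'
python3 -c "
from g import *
tool();print(manip.state()['wrist_torque'])"
```

```text
t: 31.05
eef_pos: [584.7, -167.1, 216.7]
eef_rot: [69.7, 89.7, -37.6]
contact_force: [-7.7, 1.6, 13.3]
finger_gap: 0.317
t 31.05 tcp [ 584.7 -167.1  216.7] tipdir [ 0.005 -0.004 -1.   ] jaw yaw -17.33 F [-7.7  1.6 13.3] gap 27.1 q [-18.   8. 102.  -0.  70.  -1.]
[0.49448573 1.45696283 0.06170366]
```

```bash
python3 - <<'E'
from g import *
im,d=grab("scene");np.savez("pics/c1.npz",s=im,ds=d);f=np.load("pics/fin.npz")
tool();tc=manip.state()["eef_pos"]
c=eyes.calibration("scene");right=np.array(c["R"])[0]
def ext(im,d,lo,hi,r,cen,nm):
    P=cloud("scene",d);m=(np.hypot(P[...,0]-cen[0],P[...,1]-cen[1])<r)&(P[...,2]>lo)&(P[...,2]<hi)&(d>0)
    for v in np.unique(np.nonzero(m)[0]):
        u=np.nonzero(m[v])[0]; z=np.median(P[v,u,2]); w=px2w("scene",(u.min()+u.max())/2,v,z=z);
        print(nm,v,u.min(),u.max(),"z",round(z),"lat",round(right[:2]@(w[:2]-tc[:2]),1), "width",round((u.max()-u.min()+1)*3.5))
ext(f["s"],f["ds"],143,175,28,(591,-165),"shaft")
ext(im,d,166,202,38,(585,-166),"socket")
a=np.hstack([cv2.resize(x[150:210,185:240],None,fx=7,fy=7,interpolation=cv2.INTER_CUBIC) for x in(f["s"],im)]);cv2.imwrite("pics/cmp.png",a)
E
```

```text
t 31.1 tcp [ 584.7 -167.1  216.7] tipdir [ 0.005 -0.004 -1.   ] jaw yaw -17.33 F [-7.3  2.3 13.2] gap 27.1 q [-18.   8. 102.  -0.  70.  -1.]
shaft 179 208 211 z 166 lat -1.2 width 14
shaft 180 207 212 z 165 lat -1.0 width 21
shaft 181 206 213 z 162 lat -1.0 width 28
shaft 182 206 213 z 158 lat -1.2 width 28
shaft 183 206 213 z 155 lat -1.3 width 28
shaft 184 206 213 z 150 lat -1.8 width 28
shaft 185 207 213 z 148 lat 0.1 width 24
shaft 186 208 211 z 146 lat -1.5 width 14
shaft 187 211 211 z 144 lat 4.1 width 4
socket 168 214 214 z 201 lat 15.7 width 4
socket 170 201 217 z 200 lat -1.1 width 60
socket 171 200 217 z 199 lat -2.6 width 63
socket 172 200 217 z 199 lat -2.2 width 63
socket 173 200 217 z 198 lat -1.7 width 63
socket 174 200 217 z 194 lat -2.0 width 63
socket 175 200 218 z 188 lat -0.9 width 66
socket 176 200 218 z 185 lat -1.0 width 66
socket 177 200 218 z 183 lat -0.9 width 66
socket 178 200 218 z 180 lat -0.9 width 66
socket 179 201 216 z 175 lat -3.2 width 56
socket 180 204 215 z 174 lat 0.8 width 42
socket 181 204 213 z 169 lat -3.2 width 35
socket 182 207 211 z 170 lat -0.9 width 18
socket 183 208 208 z 167 lat -4.4 width 4
```

View pics/cmp.png

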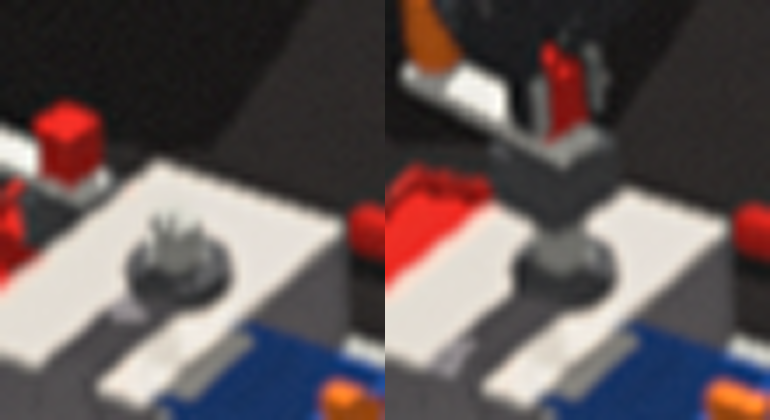

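The right panel shows the socket resting on the shaft tip: sideways in this view it is aligned (about 0.1 mm), so the error is along the view's depth. Probe along that direction.

```bash
python3 -m crank '[{"slide":[0,0,0.1],"rot":[0,0,0]},{"slide":[0.04,0.02,0.1],"rot":[0,0,0]},{"slide":[0.08,0.035,0.1],"rot":[0,0,0]},{"slide":[0.08,0.035,0.1],"rot":[0,0,0]},{"slide":[0.08,0.035,0.04],"rot":[0,0,0]},{"slide":[0.08,0.035,-0.02],"rot":[0,0,0]},{"slide":[0.08,0.035,-0.06],"rot":[0,0,0]},{"slide":[0.08,0.035,-0.06],"rot":[0,0,0]}]'
python3 -m crank '[{"slide":[0,0,0.1],"rot":[0,0,0]},{"slide":[0.03,0.01,0.1],"rot":[0,0,0]},{"slide":[0.06,0.025,0.1],"rot":[0,0,0]},{"slide":[0.06,0.025,0.1],"rot":[0,0,0]},{"slide":[0.06,0.025,0.04],"rot":[0,0,0]},{"slide":[0.06,0.025,-0.02],"rot":[0,0,0]},{"slide":[0.06,0.025,-0.06],"rot":[0,0,0]},{"slide":[0.06,0.025,-0.06],"rot":[0,0,0]}]'
python3 -c "
from g import *
tool();print(manip.state()['wrist_torque'])"
```

```text
t: 32.1
eef_pos: [589.3, -164.9, 212.7]
eef_rot: [69.1, 89.7, -38.2]
contact_force: [0.7, 1.0, -5.2]
finger_gap: 0.317
t: 33.1
eef_pos: [591.7, -163.1, 208.1]
eef_rot: [45.0, 89.9, -62.3]
contact_force: [-2.7, 1.4, -4.0]
finger_gap: 0.319
t 33.1 tcp [ 591.7 -163.1  208.1] tipdir [ 0.001 -0.002 -1.   ] jaw yaw -17.34 F [-2.7  1.4 -4. ] gap 27.3 q [-18.   9. 101.  -0.  69.  -0.]
[ 0.26224046  0.80296174 -0.01123272]
```

It dropped in (TCP z 208, 10 mm past the tip). Continue down.

```bash
python3 -m crank '[{"slide":[-0.02,-0.01,-0.04],"rot":[0,0,0]},{"slide":[-0.02,-0.01,-0.1],"rot":[0,0,0]},{"slide":[-0.02,-0.01,-0.15],"rot":[0,0,0]},{"slide":[-0.02,-0.01,-0.2],"rot":[0,0,0]},{"slide":[-0.02,-0.01,-0.25],"rot":[0,0,0]},{"slide":[-0.02,-0.01,-0.3],"rot":[0,0,0]},{"slide":[-0.02,-0.01,-0.35],"rot":[0,0,0]},{"slide":[-0.02,-0.01,-0.35],"rot":[0,0,0]}]'
python3 -c "
from g import *
tool();print(manip.state()['wrist_torque'])"
```

```text
t: 34.1
eef_pos: [590.4, -163.6, 186.7]
eef_rot: [36.5, 89.9, -70.8]
contact_force: [0.4, -0.2, -5.2]
finger_gap: 0.319
t 34.1 tcp [ 590.4 -163.6  186.7] tipdir [ 0.001 -0.002 -1.   ] jaw yaw -17.34 F [ 0.4 -0.2 -5.2] gap 27.2 q [-18.  10. 103.  -0.  67.  -0.]
[ 0.11965233 -0.01212608  0.01369733]
```

```bash
python3 -m crank '[{"slide":[0,0,-0.01],"rot":[0,0,0]},{"slide":[0,0,-0.01],"rot":[0,0,0]},{"slide":[0,0,-0.01],"rot":[0,0,0]},{"slide":[0,0,-0.01],"rot":[0,0,0]},{"slide":[0,0,0.2],"rot":[0,0,0]},{"slide":[0,0,0.6],"rot":[0,0,0]},{"slide":[0,0,1.1],"rot":[0,0,0]},{"slide":[0,0,1.2],"rot":[0,0,0]}]' 60
python3 -m crank '[{"slide":[-0.1,-0.3,0],"rot":[0,0,0]},{"slide":[-0.2,-0.8,0],"rot":[0,0,0]},{"slide":[-0.42,-1.35,0],"rot":[0,0,0]},{"slide":[-0.42,-1.35,0],"rot":[0,0,0]},{"slide":[-0.42,-1.35,0],"rot":[0,0,0]},{"slide":[-0.42,-1.35,0],"rot":[0,0,0]},{"slide":[-0.42,-1.35,0],"rot":[0,0,0]},{"slide":[-0.42,-1.35,0],"rot":[0,0,0]}]'
python3 - <<'E'
from g import *
tool()
for n in("top","scene"):
    im,d=grab(n);P=cloud(n,d);h=cv2.cvtColor(im,cv2.COLOR_BGR2HSV).astype(int)
    m=(np.hypot(P[...,0]-590,P[...,1]+164)<28)&(P[...,2]>150)&((h[...,0]<5)|(h[...,0]>174))&(h[...,1]>140);q=P[m];print(n,"boss",m.sum(),np.round(np.percentile(q[:,2],[5,95])) if m.sum() else "",np.round(q.mean(0)) if m.sum() else "")
    m=(np.hypot(P[...,0]-565,P[...,1]+245)<50)&(P[...,2]>150)&(h[...,0]>4)&(h[...,0]<18)&(h[...,1]>140);q=P[m];print(n,"knob",m.sum(),rect(q[:,:2]) if m.sum()>3 else "",np.round(np.percentile(q[:,2],[5,95])) if m.sum() else "")
    if n=="scene": cv2.imwrite("pics/s4.png",cv2.resize(im[120:250,150:300],None,fx=4.6,fy=4.6,interpolation=cv2.INTER_CUBIC))
E
```

```text
t: 35.1
eef_pos: [592.1, -164.2, 262.5]
eef_rot: [75.6, 89.6, -31.7]
contact_force: [-0.2, -0.4, 0.9]
finger_gap: 0.701
t: 36.1
eef_pos: [567.2, -244.6, 262.6]
eef_rot: [76.3, 89.6, -31.0]
contact_force: [0.2, -1.0, 0.6]
finger_gap: 0.699
t 36.1 tcp [ 567.2 -244.6  262.6] tipdir [ 0.007 -0.004 -1.   ] jaw yaw -17.28 F [ 0.2 -1.   0.6] gap 59.7 q [-26.   8.  97.  -0.  74.  -8.]
top boss 77 [211. 222.] [ 588. -167.  217.]
top knob 0  
scene boss 101 [187. 217.] [ 595. -163.  205.]
scene knob 88 [ 564.9 -247.8   31.    25.7   66.4] [192. 232.]
```

View pics/s4.png

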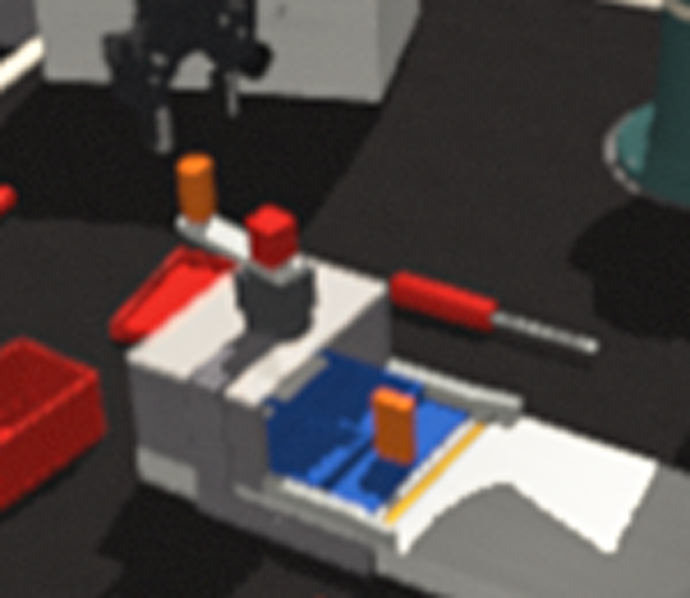

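The crank is seated on the collar (boss at crop (272,235), knob at (196,188)), and the gripper is above the knob. Grip the knob.

```bash
python3 -m crank '[{"slide":[-0.045,-0.02,0],"rot":[0.02,0.04,0]},{"slide":[-0.045,-0.02,-0.2],"rot":[0.02,0.04,0]},{"slide":[-0.045,-0.02,-0.45],"rot":[0.02,0.04,0]},{"slide":[-0.045,-0.02,-0.7],"rot":[0.02,0.04,0]},{"slide":[-0.045,-0.02,-0.9],"rot":[0.02,0.04,0]},{"slide":[-0.045,-0.02,-1.05],"rot":[0.02,0.04,0]},{"slide":[-0.045,-0.02,-1.15],"rot":[0.02,0.04,0]},{"slide":[-0.045,-0.02,-1.15],"rot":[0.02,0.04,0]}]' 60
python3 -m crank '[{"slide":[0,0,0],"rot":[0,0,0]},{"slide":[0,0,0],"rot":[0,0,0]},{"slide":[0,0,0],"rot":[0,0,0]},{"slide":[0,0,0],"rot":[0,0,0]},{"slide":[0,0,0],"rot":[0,0,0]},{"slide":[0,0,0],"rot":[0,0,0]},{"slide":[0,0,0],"rot":[0,0,0]},{"slide":[0,0,0],"rot":[0,0,0]}]' 15
cat > arc.py <<'E'
import sys
from g import *
# rows for winding: current angle of knob about axis -> offsets (units) for a clockwise arc of n steps
def arc(cx,cy,step,n=8,r=85):
    p=manip.state()["eef_pos"];a=np.degrees(np.arctan2(p[1]-cy,p[0]-cx));rr=np.hypot(p[0]-cx,p[1]-cy)
    print("angle",round(a,1),"radius",round(rr,1))
    for i in range(1,n+1):
        b=np.radians(a-step*i);print(i,round(a-step*i),np.round((np.array([cx+r*np.cos(b),cy+r*np.sin(b)])-p[:2])/60,2))
tool();print(manip.state()["wrist_torque"]);arc(float(sys.argv[1]),float(sys.argv[2]),float(sys.argv[3]))
E
python3 arc.py 590.4 -164 20
```

```text
t: 37.2
eef_pos: [564.2, -245.9, 193.2]
eef_rot: [-58.6, 89.9, -165.9]
contact_force: [-0.7, -0.1, 0.2]
finger_gap: 0.698
t: 38.2
eef_pos: [564.4, -246.2, 193.7]
eef_rot: [-4.4, 89.9, -111.7]
contact_force: [-1.9, -0.2, 5.3]
finger_gap: 0.291
t 38.2 tcp [ 564.4 -246.2  193.7] tipdir [-0.    -0.001 -1.   ] jaw yaw -17.3 F [-1.9 -0.2  5.3] gap 24.8 q [-26.  10. 102.  -0.  68.  -9.]
[-0.02392888  0.35111739 -0.03608874]
angle -107.5 radius 86.2
1 -128 [-0.43  0.25]
2 -148 [-0.76  0.61]
3 -168 [-0.95  1.06]
4 -188 [-0.97  1.56]
5 -208 [-0.82  2.03]
6 -228 [-0.52  2.42]
7 -248 [-0.11  2.68]
8 -268 [0.37 2.79]
```

```bash
python3 -m crank '[{"slide":[-0.22,0.10,0],"rot":[0,0,0]},{"slide":[-0.60,0.40,0],"rot":[0,0,0]},{"slide":[-0.87,0.83,0],"rot":[0,0,0]},{"slide":[-0.98,1.31,0],"rot":[0,0,0]},{"slide":[-0.92,1.80,0],"rot":[0,0,0]},{"slide":[-0.69,2.24,0],"rot":[0,0,0]},{"slide":[-0.33,2.56,0],"rot":[0,0,0]},{"slide":[-0.11,2.68,0],"rot":[0,0,0]}]'
python3 arc.py 590.4 -164 20
```

```text
t: 39.2
eef_pos: [556.5, -84.7, 193.7]
eef_rot: [-47.0, 89.8, -154.2]
contact_force: [-4.6, -3.6, 6.3]
finger_gap: 0.288
t 39.2 tcp [556.5 -84.7 193.7] tipdir [-0.003 -0.002 -1.   ] jaw yaw -17.22 F [-4.6 -3.6  6.3] gap 24.6 q [-11.   5. 108.  -0.  67.   6.]
[-0.82080871  0.74571407  0.00705495]
angle 113.1 radius 86.3
1 93 [0.49 0.09]
2 73 [0.98 0.03]
3 53 [ 1.41 -0.19]
4 33 [ 1.75 -0.55]
5 13 [ 1.94 -1.  ]
6 -7 [ 1.97 -1.49]
7 -27 [ 1.83 -1.96]
8 -47 [ 1.53 -2.36]
```

```bash
python3 -m crank '[{"slide":[0.36,0.1,0],"rot":[0,0,0]},{"slide":[0.86,0.06,0],"rot":[0,0,0]},{"slide":[1.31,-0.13,0],"rot":[0,0,0]},{"slide":[1.68,-0.46,0],"rot":[0,0,0]},{"slide":[1.91,-0.90,0],"rot":[0,0,0]},{"slide":[1.98,-1.39,0],"rot":[0,0,0]},{"slide":[1.87,-1.86,0],"rot":[0,0,0]},{"slide":[1.60,-2.28,0],"rot":[0,0,0]}]'
python3 arc.py 590.4 -164 20
python3 - <<'E'
from h import *
for n in ("top","scene"):
    im,d=grab(n);P=cloud(n,d);h=cv2.cvtColor(im,cv2.COLOR_BGR2HSV).astype(int)
    m=(h[...,0]>17)&(h[...,0]<32)&(h[...,1]>110)&(h[...,2]>80)&(abs(P[...,0]-604)<90)&(abs(P[...,1]+28)<40)
    print(n,"gate z",np.round(np.percentile(P[m][:,2],[10,50,90])) if m.sum() else "",m.sum())
E
```

```text
t: 40.2
eef_pos: [653.4, -219.7, 193.7]
eef_rot: [-149.3, 89.9, 103.5]
contact_force: [2.5, 6.4, 2.4]
finger_gap: 0.287
t 40.2 tcp [ 653.4 -219.7  193.7] tipdir [-0.001  0.002 -1.   ] jaw yaw -17.2 F [2.5 6.4 2.4] gap 24.5 q [-21.  18.  92.   0.  70.  -4.]
[ 1.29903998 -0.05715018  0.00644271]
angle -41.5 radius 84.1
1 -61 [-0.37 -0.32]
2 -81 [-0.84 -0.47]
3 -101 [-1.33 -0.46]
4 -121 [-1.79 -0.28]
5 -141 [-2.16  0.05]
6 -161 [-2.39  0.48]
7 -181 [-2.47  0.97]
8 -201 [-2.37  1.45]
top gate z [25. 33. 39.] 70
scene gate z [25. 30. 33.] 80
```

```bash
python3 -m crank '[{"slide":[-0.38,-0.32,0],"rot":[0,0,0]},{"slide":[-0.85,-0.47,0],"rot":[0,0,0]},{"slide":[-1.34,-0.46,0],"rot":[0,0,0]},{"slide":[-1.80,-0.28,0],"rot":[0,0,0]},{"slide":[-2.17,0.05,0],"rot":[0,0,0]},{"slide":[-2.40,0.48,0],"rot":[0,0,0]},{"slide":[-2.48,0.97,0],"rot":[0,0,0]},{"slide":[-2.38,1.45,0],"rot":[0,0,0]}]'
python3 arc.py 589.6 -164 20
```

```text
t: 41.3
eef_pos: [508.1, -135.4, 193.9]
eef_rot: [-14.9, 89.7, -122.2]
contact_force: [5.0, -6.4, -1.9]
finger_gap: 0.289
t 41.3 tcp [ 508.1 -135.4  193.9] tipdir [-0.002 -0.004 -1.   ] jaw yaw -17.34 F [ 5.  -6.4 -1.9] gap 24.7 q [-17.   1. 112.  -0.  67.  -0.]
[-1.17958687 -1.05224932  0.00219716]
angle 160.7 radius 86.3
1 141 [0.26 0.42]
2 121 [0.64 0.74]
3 101 [1.1  0.92]
4 81 [1.59 0.92]
5 61 [2.05 0.76]
6 41 [2.43 0.45]
7 21 [2.68 0.02]
8 1 [ 2.77 -0.46]
```

```bash
python3 -m crank '[{"slide":[0.26,0.42,0],"rot":[0,0,0]},{"slide":[0.64,0.74,0],"rot":[0,0,0]},{"slide":[1.10,0.92,0],"rot":[0,0,0]},{"slide":[1.59,0.92,0],"rot":[0,0,0]},{"slide":[2.05,0.76,0],"rot":[0,0,0]},{"slide":[2.43,0.45,0],"rot":[0,0,0]},{"slide":[2.68,0.02,0],"rot":[0,0,0]},{"slide":[2.77,-0.46,0],"rot":[0,0,0]}]'
python3 arc.py 589.6 -164 20
```

```text
t: 42.3
eef_pos: [674.2, -160.4, 193.5]
eef_rot: [-74.4, 89.7, 178.3]
contact_force: [-4.2, 5.3, 3.9]
finger_gap: 0.288
t 42.3 tcp [ 674.2 -160.4  193.5] tipdir [-0.005  0.    -1.   ] jaw yaw -17.26 F [-4.2  5.3  3.9] gap 24.6 q [-15.  19.  92.  -0.  70.   2.]
[ 1.02135139  1.06815327 -0.07661183]
angle 2.5 radius 84.7
1 -18 [-0.06 -0.49]
2 -38 [-0.29 -0.92]
3 -58 [-0.65 -1.26]
4 -78 [-1.1  -1.44]
5 -98 [-1.6  -1.46]
6 -118 [-2.07 -1.32]
7 -138 [-2.46 -1.02]
8 -158 [-2.72 -0.6 ]
```

Total about 610° so far.

```bash
python3 -m crank '[{"slide":[-0.06,-0.49,0],"rot":[0,0,0]},{"slide":[-0.29,-0.92,0],"rot":[0,0,0]},{"slide":[-0.65,-1.26,0],"rot":[0,0,0]},{"slide":[-1.10,-1.44,0],"rot":[0,0,0]},{"slide":[-1.60,-1.46,0],"rot":[0,0,0]},{"slide":[-2.07,-1.32,0],"rot":[0,0,0]},{"slide":[-2.46,-1.02,0],"rot":[0,0,0]},{"slide":[-2.72,-0.60,0],"rot":[0,0,0]}]'
python3 arc.py 589.6 -164 20
```

```text
t: 43.3
eef_pos: [510.4, -197.5, 194.1]
eef_rot: [-23.1, 89.7, -130.4]
contact_force: [3.7, -2.3, 0.3]
finger_gap: 0.292
t 43.3 tcp [ 510.4 -197.5  194.1] tipdir [-0.003 -0.004 -1.   ] jaw yaw -17.3 F [ 3.7 -2.3  0.3] gap 24.9 q [-24.   3. 110.  -0.  67.  -6.]
[-0.39294833 -0.88949784  0.03502203]
angle -157.0 radius 86.0
1 -177 [-0.1   0.49]
2 -197 [-0.04  0.97]
3 -217 [0.19 1.41]
4 -237 [0.55 1.75]
5 -257 [1.   1.94]
6 -277 [1.49 1.97]
7 -297 [1.96 1.82]
8 -317 [2.36 1.52]
```

Total about 769°.

```bash
python3 -m crank '[{"slide":[-0.10,0.49,0],"rot":[0,0,0]},{"slide":[-0.04,0.97,0],"rot":[0,0,0]},{"slide":[0.19,1.41,0],"rot":[0,0,0]},{"slide":[0.55,1.75,0],"rot":[0,0,0]},{"slide":[1.00,1.94,0],"rot":[0,0,0]},{"slide":[1.49,1.97,0],"rot":[0,0,0]},{"slide":[1.96,1.82,0],"rot":[0,0,0]},{"slide":[2.36,1.52,0],"rot":[0,0,0]}]'
python3 arc.py 589.6 -164 20
```

```text
t: 44.3
eef_pos: [650.4, -104.2, 193.3]
eef_rot: [-61.0, 89.5, -168.2]
contact_force: [-8.4, 1.1, 5.5]
finger_gap: 0.289
t 44.3 tcp [ 650.4 -104.2  193.3] tipdir [-0.009 -0.002 -1.   ] jaw yaw -17.2 F [-8.4  1.1  5.5] gap 24.7 q [-11.  15.  96.  -0.  69.   6.]
[-0.04185726  1.78912379 -0.05494999]
angle 44.5 radius 85.3
1 25 [ 0.28 -0.41]
2 5 [ 0.4  -0.88]
3 -15 [ 0.35 -1.37]
4 -35 [ 0.14 -1.82]
5 -55 [-0.21 -2.16]
6 -75 [-0.66 -2.37]
7 -95 [-1.15 -2.41]
8 -115 [-1.62 -2.28]
```

```bash
python3 -m crank '[{"slide":[0.28,-0.41,0],"rot":[0,0,0]},{"slide":[0.40,-0.88,0],"rot":[0,0,0]},{"slide":[0.35,-1.37,0],"rot":[0,0,0]},{"slide":[0.14,-1.82,0],"rot":[0,0,0]},{"slide":[-0.21,-2.16,0],"rot":[0,0,0]},{"slide":[-0.66,-2.37,0],"rot":[0,0,0]},{"slide":[-1.15,-2.41,0],"rot":[0,0,0]},{"slide":[-1.27,-2.40,0],"rot":[0,0,0]}]'
python3 arc.py 589.6 -164 20
python3 - <<'E'
from h import *
for n in ("top","scene"):
    im,d=grab(n);P=cloud(n,d);h=cv2.cvtColor(im,cv2.COLOR_BGR2HSV).astype(int)
    m=(h[...,0]>17)&(h[...,0]<32)&(h[...,1]>110)&(h[...,2]>80)&(abs(P[...,0]-604)<90)&(abs(P[...,1]+28)<40)
    print(n,"gate z",np.round(np.percentile(P[m][:,2],[10,50,90,97])) if m.sum() else "",m.sum())
    if n=="scene": cv2.imwrite("pics/s5.png",cv2.resize(im[120:250,150:300],None,fx=4.6,fy=4.6,interpolation=cv2.INTER_CUBIC))
E
```

```text
t: 45.3
eef_pos: [574.3, -247.9, 193.8]
eef_rot: [-54.1, 89.6, -161.3]
contact_force: [2.8, -0.8, 1.7]
finger_gap: 0.291
t 45.3 tcp [ 574.3 -247.9  193.8] tipdir [-0.007 -0.002 -1.   ] jaw yaw -17.25 F [ 2.8 -0.8  1.7] gap 24.8 q [-25.  11. 100.  -0.  68.  -8.]
[ 0.03729573 -0.58640029  0.01298864]
angle -100.3 radius 85.3
1 -120 [-0.46  0.18]
2 -140 [-0.84  0.49]
3 -160 [-1.08  0.92]
4 -180 [-1.16  1.41]
5 -200 [-1.07  1.89]
6 -220 [-0.83  2.32]
7 -240 [-0.45  2.63]
8 -260 [0.02 2.8 ]
top gate z [32. 52. 56. 58.] 84
scene gate z [32. 42. 49. 51.] 151
```

View pics/s5.png

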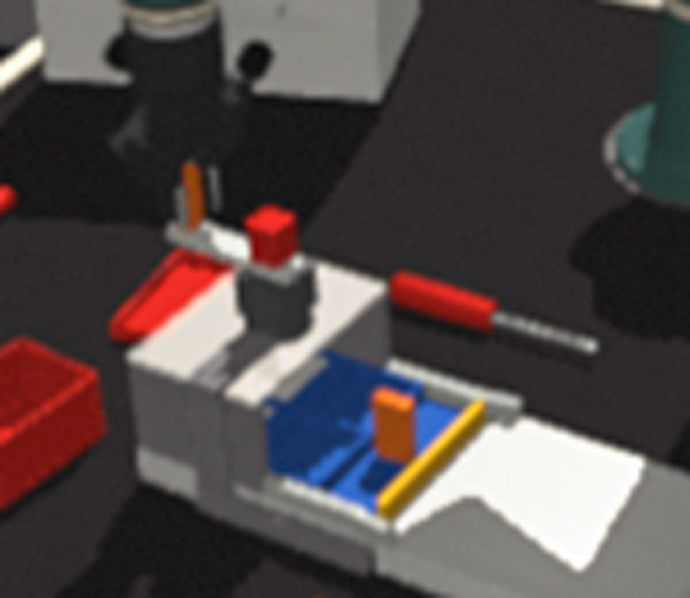

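The gate now stands up behind the tray (crop (430,460)), about 22 mm above the deck; the knob was wound about 1073°. Release the knob and take the boss.

```bash
python3 -m crank '[{"slide":[0,0,0],"rot":[0,0,0]},{"slide":[0,0,0],"rot":[0,0,0]},{"slide":[0,0,0],"rot":[0,0,0]},{"slide":[0,0,0],"rot":[0,0,0]},{"slide":[0,0,0.3],"rot":[0,0,0]},{"slide":[0,0,0.7],"rot":[0,0,0]},{"slide":[0,0,1.1],"rot":[0,0,0]},{"slide":[0,0,1.2],"rot":[0,0,0]}]' 60
python3 -m crank '[{"slide":[0.05,0.4,0],"rot":[0.01,-0.04,0.3]},{"slide":[0.15,0.9,0],"rot":[0.01,-0.04,0.6]},{"slide":[0.26,1.4,0],"rot":[0.01,-0.04,0.68]},{"slide":[0.26,1.4,0],"rot":[0.01,-0.04,0.68]},{"slide":[0.26,1.4,0],"rot":[0.01,-0.04,0.68]},{"slide":[0.26,1.4,0],"rot":[0.01,-0.04,0.68]},{"slide":[0.26,1.4,0],"rot":[0.01,-0.04,0.68]},{"slide":[0.26,1.4,0],"rot":[0.01,-0.04,0.68]}]'
python3 - <<'E'
from g import *
tool()
im,d=grab("scene");P=cloud("scene",d);h=cv2.cvtColor(im,cv2.COLOR_BGR2HSV).astype(int)
m=(np.hypot(P[...,0]-590,P[...,1]+164)<28)&(P[...,2]>150)&((h[...,0]<5)|(h[...,0]>174))&(h[...,1]>140);b=P[m].mean(0)
m=(np.hypot(P[...,0]-575,P[...,1]+248)<50)&(P[...,2]>150)&(h[...,0]>4)&(h[...,0]<18)&(h[...,1]>140);k=P[m].mean(0);print(b,k,np.degrees(np.arctan2(*(k-b)[1::-1])))
E
```

```text
t: 46.4
eef_pos: [575.6, -248.7, 269.5]
eef_rot: [-20.1, 89.6, -127.3]
contact_force: [-0.3, -0.3, 0.4]
finger_gap: 0.706
t: 47.4
eef_pos: [591.1, -165.2, 269.5]
eef_rot: [59.8, 89.7, -40.7]
contact_force: [-0.6, -0.1, -0.4]
finger_gap: 0.702
t 47.4 tcp [ 591.1 -165.2  269.5] tipdir [ 0.004 -0.003 -1.   ] jaw yaw -10.45 F [-0.6 -0.1 -0.4] gap 60.0 q [-18.   7.  97.  -0.  75.  -7.]
[ 594.07305983 -163.43438442  204.44448191] [ 581.28973515 -247.7480082   214.37052277] -98.62131674958653
```

```bash
python3 -m crank '[{"slide":[-0.02,0.02,-0.2],"rot":[0.02,0.02,0]},{"slide":[-0.02,0.02,-0.45],"rot":[0.02,0.02,0]},{"slide":[-0.02,0.02,-0.7],"rot":[0.02,0.02,0]},{"slide":[-0.02,0.02,-0.95],"rot":[0.02,0.02,0]},{"slide":[-0.02,0.02,-1.15],"rot":[0.02,0.02,0]},{"slide":[-0.02,0.02,-1.3],"rot":[0.02,0.02,0]},{"slide":[-0.02,0.02,-1.37],"rot":[0.02,0.02,0]},{"slide":[-0.02,0.02,-1.37],"rot":[0.02,0.02,0]}]' 60
python3 -m crank '[{"slide":[0,0,0],"rot":[0,0,0]},{"slide":[0,0,0],"rot":[0,0,0]},{"slide":[0,0,0],"rot":[0,0,0]},{"slide":[0,0,0],"rot":[0,0,0]},{"slide":[0,0,0],"rot":[0,0,0]},{"slide":[0,0,0],"rot":[0,0,0]},{"slide":[0,0,0],"rot":[0,0,0]},{"slide":[0,0,0],"rot":[0,0,0]}]' 15
python3 -m crank '[{"slide":[0,0,0.05],"rot":[0,0,0]},{"slide":[0,0,0.15],"rot":[0,0,0]},{"slide":[0,0,0.25],"rot":[0,0,0]},{"slide":[0,0,0.35],"rot":[0,0,0]},{"slide":[0,0,0.5],"rot":[0,0,0]},{"slide":[0,0,0.65],"rot":[0,0,0]},{"slide":[0,0,0.8],"rot":[0,0,0]},{"slide":[0,0,0.9],"rot":[0,0,0]}]'
python3 -c "
from g import *
tool()"
```

```text
t: 48.45
eef_pos: [589.9, -163.9, 187.2]
eef_rot: [171.4, 90.0, 71.0]
contact_force: [-0.4, 0.3, 0.8]
finger_gap: 0.703
t: 49.45
eef_pos: [588.8, -163.7, 188.1]
eef_rot: [-95.1, 89.9, 164.5]
contact_force: [-5.0, 1.5, 4.1]
finger_gap: 0.317
t: 50.45
eef_pos: [589.0, -163.8, 243.3]
eef_rot: [-95.5, 89.9, 164.0]
contact_force: [0.1, -0.2, -4.4]
finger_gap: 0.315
t 50.45 tcp [ 589.  -163.8  243.3] tipdir [-0.001  0.    -1.   ] jaw yaw -10.42 F [ 0.1 -0.2 -4.4] gap 26.9 q [-18.   8.  99.  -0.  73.  -7.]
```

Crank is off the shaft (4.4 N weight carried). Carry it to the dish.

```bash
python3 -m crank '[{"slide":[-0.2,-0.2,0],"rot":[0,0,0]},{"slide":[-0.6,-0.6,0],"rot":[0,0,0]},{"slide":[-1.1,-1.15,0],"rot":[0,0,-0.1]},{"slide":[-1.6,-1.7,0],"rot":[0,0,-0.1]},{"slide":[-2.1,-2.25,0],"rot":[0,0,-0.1]},{"slide":[-2.45,-2.6,0],"rot":[0,0,-0.1]},{"slide":[-2.6,-2.8,0],"rot":[0,0,-0.1]},{"slide":[-2.6,-2.8,0],"rot":[0,0,-0.1]}]'
python3 -m crank '[{"slide":[0,0,-0.3],"rot":[0,0,0]},{"slide":[0,0,-0.8],"rot":[0,0,0]},{"slide":[0,0,-1.3],"rot":[0,0,0]},{"slide":[0,0,-1.8],"rot":[0,0,0]},{"slide":[0,0,-2.2],"rot":[0,0,0]},{"slide":[0,0,-2.5],"rot":[0,0,0]},{"slide":[0,0,-2.7],"rot":[0,0,0]},{"slide":[0,0,-2.75],"rot":[0,0,0]}]'
python3 -c "
from g import *
tool()"
```

```text
t: 51.45
eef_pos: [432.3, -332.4, 243.3]
eef_rot: [-112.5, 89.9, 145.9]
contact_force: [-0.1, 0.7, -5.7]
finger_gap: 0.322
t: 52.45
eef_pos: [432.2, -331.8, 77.4]
eef_rot: [-116.2, 89.9, 142.3]
contact_force: [-0.1, 0.1, -5.5]
finger_gap: 0.315
t 52.45 tcp [ 432.2 -331.8   77.4] tipdir [-0.002  0.002 -1.   ] jaw yaw -11.5 F [-0.1  0.1 -5.5] gap 26.9 q [-40.  10. 116.  -0.  54. -29.]
```

```bash
python3 -m crank '[{"slide":[0,0,-0.06],"rot":[0,0,0]},{"slide":[0,0,-0.12],"rot":[0,0,0]},{"slide":[0,0,-0.18],"rot":[0,0,0]},{"slide":[0,0,-0.23],"rot":[0,0,0]},{"slide":[0,0,-0.28],"rot":[0,0,0]},{"slide":[0,0,-0.32],"rot":[0,0,0]},{"slide":[0,0,-0.34],"rot":[0,0,0]},{"slide":[0,0,-0.34],"rot":[0,0,0]}]'
python3 -c "
from g import *
tool()"
```

```text
t: 53.45
eef_pos: [432.2, -331.8, 57.2]
eef_rot: [-116.6, 89.9, 141.9]
contact_force: [-0.8, 0.4, -1.8]
finger_gap: 0.314
t 53.45 tcp [ 432.2 -331.8   57.2] tipdir [-0.002  0.002 -1.   ] jaw yaw -11.5 F [-0.8  0.4 -1.8] gap 26.9 q [-40.  11. 117.  -0.  52. -29.]
```

Floor contact is beginning. Release, retreat, and check everything.

```bash
python3 -m crank '[{"slide":[0,0,0],"rot":[0,0,0]},{"slide":[0,0,0],"rot":[0,0,0]},{"slide":[0,0,0],"rot":[0,0,0]},{"slide":[0,0,0],"rot":[0,0,0]},{"slide":[0,0,0.3],"rot":[0,0,0]},{"slide":[0,0,0.8],"rot":[0,0,0]},{"slide":[0,0,1.5],"rot":[0,0,0]},{"slide":[0,0,2.2],"rot":[0,0,0]}]' 60
python3 -m crank '[{"slide":[0,0.4,0.4],"rot":[0,0,0]},{"slide":[0,1.0,0.4],"rot":[0,0,0]},{"slide":[0,1.6,0.4],"rot":[0,0,0]},{"slide":[0,2.2,0.4],"rot":[0,0,0]},{"slide":[0,2.8,0.4],"rot":[0,0,0]},{"slide":[0,3.0,0.4],"rot":[0,0,0]},{"slide":[0,3.0,0.4],"rot":[0,0,0]},{"slide":[0,3.0,0.4],"rot":[0,0,0]}]'
python3 - <<'E'
from g import *
tool();pic=[]
for n in("top","scene"):
    im,d=grab(n);P=cloud(n,d);h=cv2.cvtColor(im,cv2.COLOR_BGR2HSV).astype(int);z0=np.load(f"pics/{n}0.npz");P0=cloud(n,z0["d"]);h0=cv2.cvtColor(z0["im"],cv2.COLOR_BGR2HSV).astype(int)
    red=lambda h:((h[...,0]<5)|(h[...,0]>174))&(h[...,1]>140)
    def show(nm,m):
        q=P[m];print(n,nm,m.sum(),np.round(np.median(q,0)) if m.sum() else "",np.round(np.percentile(q[:,2],[5,95])) if m.sum() else "",rect(q[:,:2]) if m.sum()>3 else "")
    show("boss",(np.hypot(P[...,0]-432,P[...,1]+332)<28)&(P[...,2]>40)&red(h))
    show("dish",(np.hypot(P[...,0]-445,P[...,1]+345)<95)&(P[...,2]<25)&red(h))
    show("knob",(np.hypot(P[...,0]-410,P[...,1]+416)<40)&(P[...,2]>50)&(h[...,0]>4)&(h[...,0]<18)&(h[...,1]>140))
    show("gate",(h[...,0]>17)&(h[...,0]<32)&(h[...,1]>110)&(h[...,2]>80)&(abs(P[...,0]-604)<90)&(abs(P[...,1]+28)<40))
    show("fin",(h[...,0]>4)&(h[...,0]<18)&(h[...,1]>140)&(h[...,2]>50)&(abs(P[...,0]-600)<40)&(abs(P[...,1]+60)<40)&(P[...,2]>70))
    pic.append(cv2.resize(im[110:260,190:400] if n=="top" else im[130:280,140:350],(560,300),interpolation=cv2.INTER_CUBIC))
cv2.imwrite("pics/end.png",np.vstack(pic))
E
```

```text
t: 54.45
eef_pos: [432.2, -331.8, 191.7]
eef_rot: [-114.5, 89.9, 144.0]
contact_force: [0.5, -0.5, -0.1]
finger_gap: 0.703
t: 55.45
eef_pos: [432.5, -152.8, 216.1]
eef_rot: [-85.1, 90.0, 173.4]
contact_force: [-0.0, -1.0, -0.4]
finger_gap: 0.704
t 55.45 tcp [ 432.5 -152.8  216.1] tipdir [-0.001  0.    -1.   ] jaw yaw -11.52 F [-0.  -1.  -0.4] gap 60.1 q [-23.  -8. 118.  -0.  70. -11.]
top boss 69 [ 435. -334.   86.] [79. 93.] [ 434.1 -332.9   24.    27.8   76.8]
top dish 694 [ 476. -349.    6.] [-1. 16.] [ 445.8 -343.1  138.2  108.3    4.4]
top knob 60 [ 418. -415.  103.] [ 84. 107.] [ 416.  -415.9   23.8   23.2   88.7]
top gate 85 [607. -28.  52.] [ 5. 59.] [604.5 -29.1   8.  146.   83.6]
top fin 33 [602. -63.  88.] [76. 94.] [602.9 -62.7  26.7  11.4  81.2]
scene boss 76 [ 440. -329.   74.] [55. 86.] [ 434.4 -331.1   33.3   35.2   76.2]
scene dish 146 [ 471. -380.    3.] [-5. 15.] [ 456.5 -381.4  124.    56.9    5.3]
scene knob 69 [ 422. -414.   84.] [ 60. 101.] [ 416.1 -421.8   38.5   25.1   52.3]
scene gate 155 [611. -27.  42.] [30. 51.] [599.8 -35.   30.7 159.6  83. ]
scene fin 45 [608. -60.  83.] [72. 89.] [604.5 -61.4  29.3  18.3  78.6]
```

View pics/end.png

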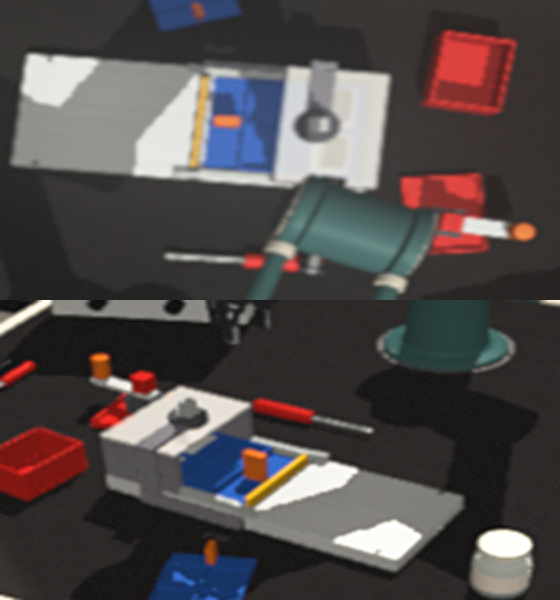

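The final views show the crank upright in the dish: its boss is at (434,-332) and the dish centre at about (446,-343). They also show the gate up against the tray, and the bin, driver and jar unmoved. Handing in.

```bash
python3 -c "
from cell import manip
print(manip.job_done())"
```

```text
the job is handed in; nothing more can be done
None
```

I carried out every step and handed the job in at about 55 s of robot time; the interface gives no verdict. Only two gauges were present, and I used the middle-sized tray, the one on the apron.

**What I did:** Both gauges went into the two pockets on the chamber side. I pushed the tray by its fin to the back wall. The crank went onto the shaft, and I wound it about 1073° clockwise by the knob. Then I lifted it off and stood it back in the dish.

**Last checks:**
- **Gauges:** They stood squarely in their pockets before the slide, with tops at about 98 mm. Afterwards they are under the roof. I did not measure them again, but the push forces stayed low.
- **Tray:** It stopped against the back wall, with its edge 10–12 mm past the gate slot.
- **Gate:** Its top reads about 51 mm in the scene view, so roughly 22–23 mm above the deck. The top view read a few mm higher.
- **Screw:** I did not read it directly. The knob travel gives at least about 18.4 rad after allowing for play in the bore.
- **Crank:** It stands on its socket about 12 and 10 mm off the dish centre, within the limits. The gripper is well clear of everything.
- **Bystanders:** The bin, screwdriver and jar look unmoved in the final picture; I did not measure them.

**Disagreements:** The two cameras differed by up to about 5 mm. Because of this, the first two attempts to fit the crank rested on the shaft tip until I shifted it about 5 mm and it dropped on.

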